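Draw the oven shelf out with the hook pole

ROBOT

A 6-joint arm with a two-finger parallel gripper is mounted at the origin on a cart in front of the work surface, level with it; the furniture and walls round the work are solid. World frame = base frame: x ahead of the robot, y to its left, z up, the work surface at z = 0. Lengths are in mm, angles in rad, forces in N, time in s.
With the tool pointing down it reaches from about 350 to 975 mm from the base axis. Payload 7.1 kg.
Tool frame: the origin (TCP) lies on the mounting face of the last link; the fingertips stand 182 mm ahead of it and the grasp point (between the pads) lies 163 mm ahead of it (ctrl.tip_reach is the distance from the TCP to the fingertips, in mm); z points along the fingers, y is the direction in which the jaws open and shut (so a half turn about z gives the same grasp; the last joint's range is limited). The gripper opens to 88 mm and grips with 3 to 60 N. Pads are 20 mm wide; open, the fingers measure 115 mm over their backs; the gripper's body (75 mm by 178 mm) begins 61 mm behind the grasp point.
Start: joints at [1.207, 0.423, 1.63, -0, 1.089, -0.019], TCP at [211.224, 588.21, 404.675] pointing down, gripper open.
Joint ranges: [-3, 3], [-0.9, 2.11], [0.09, 2.58], [-1.31, 4.45], [0.11, 2.69], [-2.54, 2.54]. Speed limits (rad/s): [2.39, 2.39, 3.01, 3.14, 3.14, 3.14].

INTERFACE

Orientations are given as a rotation vector (axis times angle).
In Python, from workcell import ctrl gives the robot as it stands.
- The arm moves only by the tool jog_arm, never from a script. Its argument "steps" is a list that holds one entry, the list of rows, each a list of 7 numbers: the shift along the tool's x, y, z in m, then the turn, a rotation vector about the tool's x, y, z in degrees, then the gripper's target within -1 to 1 (shut at 1, half-way at 0, fully open at -1). A call has 1 to 20 rows; each row shifts and turns the commanded pose from where the row before left it, along the tool's axes as they then stand; what a row does not reach is not made up. A row lasts 1/12 s, in which the tool goes at most 41.7 mm and 7.16 degrees, less where a joint would pass 70% of its speed; a pose out of reach is approached as far as the arm can. A call is refused whole if a number of a shift passes 0.0417 or a number of a turn 7.16, either way. A call with a gripper value outside its range is refused whole. The fingers move at their own pace and stop on an object; the grip force is fixed at half the most. Time passes only in rows, so rows that do not move let the fingers close. It gives the time, the measured TCP pose, the force and the opening at its end, in the units of the state.
- ctrl.get_obs(): the state, without advancing time (a new reading comes with each control period).
- ctrl.get_image(name): name is "scene" or "side" or "wrist"; returns the picture (384x512x3 uint8, red, green, blue); there is no depth.
- ctrl.camera_info(name): a dict with "fx", "fy", "cx", "cy" (pixels), "origin" and "attitude" of the camera in the world; the wrist camera has in their place "T_tool_cam" (4x4, takes a point from camera to tool coordinates, whose origin is the TCP and whose axes are the flange's). Camera axes: x right, y down, z forward; pixel columns grow to the right and rows downward; lengths in mm; the calibration is good to about 2 mm. A picture is of the moment at which its call begins: read the wrist's pose just before it. camera_info takes no time and is no camera call.
- ctrl.close_job(): hands the job in, once; it reports no verdict.
Trained networks look in the newest picture that a camera, given by its name, has taken for a name from the list of things; names that differ only in an ending like _2 or _b are one class to them, and where a whole thing is asked for, a point or a joint stands for the part that bears it (a point fixed in the world has none). Each returns a list of dicts, best first, with "p" (0 to 1); they miss things now and then, are a little off and sometimes report something else, mostly with a low value. They report only what shows in the picture. A call takes as long as a camera call.
- ctrl.look_for(thing, camera): "bbox" ([left, top, right, bottom] in pixels, round what is visible of it).
- ctrl.trace(thing, camera): "pixels" (384x512 bool, what is visible of it) and "bbox" ([left, top, right, bottom] in pixels, round what is visible of it).
- ctrl.landmark_of(thing, camera): "uv" ([column, row] in pixels: a listed point, or the origin of a listed thing).
The state is a dict: "t": time; "qpos": joint angles; "qvel": joint speeds; "joint_torque": joint torques, N m; "ee_pos": TCP position; "orientation": TCP orientation; "ft_force": force on the tool from outside, world axes, zero at the start; "moment": the same for the moment, N m; "width": finger opening in mm.
Only numpy, scipy, OpenCV 4.12 (cv2) and the standard library are available. Lean on these libraries where they do the work, as an engineer would, in place of code of your own. Each camera call takes 0.05 s, during which the arm holds its last target.

TASK

The small oven has just been on, so work it with the hook pole and never touch its door or shelf by hand: catch the ring at the top of the oven door with the hook and pull the door all the way down, then hook the wire loop at the front of the shelf and draw the shelf out to its stop, gently enough that the ramekin stays standing on it. Lay the pole back down flat on the worktop and let go of it, without disturbing the other things on the worktop.

Things in the scene. Friction and masses are not known exactly. Their poses are not given: they have to be found in the camera images.
- pole_grip (a point): Hook pole lying flat on the worktop left of the oven, 197 mm long, 0.12 kg: wooden handle 105 x 26 x 22 mm (long, wide, high), brass collar, 7 mm steel rod. The point is mid-width and mid-height in the handle (11 mm up as it lies), 59 mm from its rear end and 45 mm from its rod end. x axis: from handle to hook; y: the way the hook points; z: up as it lies.
- hook (a point): Middle of the hook: the rod's end bent 90 degrees to the left (pole's y). 133 mm ahead (x) and 18 mm left (y) of pole_grip, same height and axes. It is a 7 mm round pin along y, from the rod (centre line 18 mm right of this point) to 22 mm left of this point, where a lip turns back 10 mm towards the handle.
- door_ring (a point): Centre of the steel ring on the oven door, inner diameter 37, wire 7 mm, fixed rigidly outside the door near the middle of its top edge. The hole's axis is level, parallel to the hinge line (y axis): the hook's pin enters it sideways and may stay in while the door turns. Door shut: 40 mm in front of the hinge line, 134 above it, 194 above the worktop, x into the oven; turns with the door.
- door_hinge (a point): Middle of the door's hinge line at the foot of the oven's front, 60 mm above the worktop; fixed in a run. x axis: level, straight into the oven (pull along -x); y: along the hinge, to the left as seen by the robot; z up. The door is 258 wide, 125 high, 14 mm thick, its middle on this point.
- oven: Grey oven, dark drop-down door, a column of two knobs right of it; 360 wide, 250 deep, 222 mm high; fixed. Origin: centre of its underside; axes as door_hinge. Front 8 mm behind the hinge line; door down, its opening reaches from 60 to 188 mm above the worktop. Left of it the worktop is free from its front edge (x = 0.33) to the raised sink rim (y over 0.287 where x is over 0.41).
- oven_door (a joint): Opening of the door in rad: 0 shut (upright), 1.40 fully down on its stop (almost level). It starts shut or a little ajar (up to 0.12). Its top comes out towards the robot and down. The hinge is stiff: up to 0.45 N m (3 to 4 N at the ring) moves it, and it stays where it is left.
- shelf_loop (a point): Middle of the upright wire loop at the front of the oven shelf, an inverted U of 6 mm wire facing the robot: two upright legs 24 mm left and right (y) of this point, cross bar 24 mm above it, shelf wires 26 mm below it. 121 mm above the worktop; shelf in: 16 mm behind the hinge line, straight behind the shut door's ring. At least 75 mm free behind it. Axes as door_hinge.
- oven_shelf (a joint): How far the shelf is drawn out, in m: 0 fully in, 0.10 on its stop. It slides straight out along -x of door_hinge, needs about 2 N, and stays where it is left.
- ramekin_mid (a point): White ribbed ramekin with a baked filling, 86 mm wide, 44 mm high, 0.15 to 0.3 kg, standing loose on the shelf; this point is on its axis 22 mm above its foot (117 mm above the worktop). Its z axis is up.
- oil_bottle: Bystander: glass oil bottle with a cork, 68 mm wide, 197 mm high, left of the oven; origin at its foot.
- pepper_mill: Bystander: dark wooden pepper mill, 58 mm wide, 170 mm high, left of the oven; origin at its foot.
- lemon: Bystander: lemon, 71 mm long, 51 mm high, at the worktop's front edge on the left, before the sink; origin at its underside.
- garlic: Bystander: garlic bulb, 56 mm, at the worktop's front edge on the left, beyond the lemon; origin at its underside.
- salt_shaker: Bystander: salt shaker, 44 mm wide, 90 mm high, at the worktop's front edge on the left; origin at its foot.
- mug_blue: Bystander: green and white mug, 92 mm wide, 93 mm high, handle towards the robot, on the worktop at the right; origin at its foot.

How it is judged (in metres and radians):
On the way, in this order (a step that is already met when the one before it is completed fails the run):
1. the pole's hook is in the door ring and pulls the door open (value of joint oven_door above 0.2 rad and distance between hook and door_ring below 0.03 m), for 0.1 s.
2. the door is pulled down (value of joint oven_door above 1.25 rad), for 0.2 s.
3. the hook is behind the shelf's loop and draws the shelf out (value of joint oven_shelf above 0.02 m and distance between hook and shelf_loop below 0.06 m), for 0.1 s.
4. the shelf is drawn out to its stop (value of joint oven_shelf above 0.085 m), for 0.2 s.
At the end, for the whole second after the job is handed in: The oven door is down (joint over 1.25 of 1.40 rad), the shelf is out (over 85 of 100 mm), the ramekin stands upright (within 0.15 rad) on the shelf, and the pole lies flat on the worktop (handle centre under 20 mm, hook under 25 mm high, level within 0.17 rad), released and at rest (value of joint oven_door above 1.25 rad and value of joint oven_shelf above 0.085 m and angle between ramekin_mid's own z axis and vertical below 0.15 rad and height (world z) of ramekin_mid above 0.108 m and height (world z) of pole_grip between 0 and 0.02 m and height (world z) of hook between 0 and 0.025 m and angle between pole_grip's own x axis and vertical above 1.4 rad and velocity of joint oven_shelf between -0.01 and 0.01 m/s); the robot touches nothing.
It fails at once if the gripper touches the oven door (contact force between any of the fingers, the arm and oven_door above 1 N).
It fails at once if the gripper touches the shelf (contact force between any of the fingers, the arm and oven_shelf above 1 N).
It fails at once if the ramekin is tipped (angle between ramekin_mid's own z axis and vertical above 0.35 rad).
It fails at once if a bystander is disturbed (distance of any of oil_bottle, pepper_mill, lemon, garlic, salt_shaker, mug_blue from where it was at the start of the episode above 0.03 m).
It also fails if it takes over 64 s, if anything falls off the work surface, if the arm or the gripper's body presses on something with over 40 N, if the wrist force passes 120 N, or if a joint passes its speed limit or range.

## Working session

There is one attempt and no reset: what is moved stays moved. The work goes in short steps, Python scripts to look and compute and a tool call to move; the robot and the scene stay as the last step left them, time stands still between calls to the robot, and variables do not carry over. Pictures are saved under pics/ and viewed, and the job is handed in when it is done.

Besides the shell and the picture viewer there is one more tool, called after "Emit:" as name(argument=value, ...) on one line, values as JSON. jog_arm: Moves the arm, as the interface text tells. Its arguments: {"type":"object","properties":{"steps":{"type":"array"}},"required":["steps"]}

```bash
mkdir -p pics; ls; cat > h.py <<'E'
import numpy as np, cv2
from scipy.spatial.transform import Rotation as R
from workcell import ctrl
def cam(name,obs=None):
    c=ctrl.camera_info(name)
    K=(c['fx'],c['fy'],c['cx'],c['cy'])
    if 'T_tool_cam' in c:
        obs=obs or ctrl.get_obs()
        T=np.eye(4);T[:3,:3]=R.from_rotvec(obs['orientation']).as_matrix();T[:3,3]=obs['ee_pos']
        T=T@np.array(c['T_tool_cam']); return K,T[:3,3],T[:3,:3]
    A=np.array(c['attitude'])
    Rm=A if A.shape==(3,3) else R.from_rotvec(A).as_matrix()
    return K,np.array(c['origin']),Rm
def ray(name,uv,C=None):
    K,o,Rm=C or cam(name)
    d=Rm@np.array([(uv[0]-K[2])/K[0],(uv[1]-K[3])/K[1],1]); return o,d/np.linalg.norm(d)
def onz(name,uv,z,C=None):
    o,d=ray(name,uv,C); return o+d*(z-o[2])/d[2]
def proj(name,p,C=None):
    K,o,Rm=C or cam(name); q=Rm.T@(np.array(p)-o); return np.array([K[0]*q[0]/q[2]+K[2],K[1]*q[1]/q[2]+K[3]])
def tri(rs):
    A=np.zeros((3,3));b=np.zeros(3)
    for o,d in rs:
        P=np.eye(3)-np.outer(d,d);A+=P;b+=P@o
    x=np.linalg.solve(A,b);return x,[np.linalg.norm((np.eye(3)-np.outer(d,d))@(x-o)) for o,d in rs]
def snap(name,fn):
    C=cam(name); im=ctrl.get_image(name); cv2.imwrite('pics/'+fn,cv2.cvtColor(im,cv2.COLOR_RGB2BGR)); return im,C
E
python3 - <<'E'
from h import *
print(ctrl.get_obs())
for n in ['scene','side','wrist']:
    print(n,ctrl.camera_info(n))
    snap(n,n+'0.png')
    for t in ['pole_grip','hook','door_ring','door_hinge','shelf_loop','oven','ramekin_mid','oil_bottle','pepper_mill','lemon','garlic','salt_shaker','mug_blue']:
        try:
            l=ctrl.landmark_of(t,n)
            print(t,[(np.round(x['uv'],1).tolist(),round(x['p'],2)) for x in l[:2]])
        except Exception as e: print(t,e)
E
```

```text
pics
{'t': 0.0, 'qpos': array([ 1.20702043e+00,  4.23855353e-01,  1.63066752e+00, -4.54468531e-06,
        1.08860120e+00, -1.90275847e-02]), 'qvel': array([ 5.36883085e-04,  7.74740354e-06,  1.51045437e-04,  2.52674050e-04,
       -6.29711429e-04, -7.67578098e-04]), 'joint_torque': array([-7.11500034e-04, -5.44629300e+01, -2.73660976e+01,  6.43116049e-02,
        2.29277147e-02, -1.04169035e-04]), 'ee_pos': array([211.12163417, 587.97653479, 403.90125665]), 'orientation': array([-5.38798921e-01, -3.09475184e+00,  2.36259488e-03]), 'ft_force': array([ 0.26983906, -0.13431613, -0.18588545]), 'moment': array([-0.0294644 , -0.01372599,  0.00714183]), 'width': 87.9246829696202}
scene {'fx': 483.24153545165865, 'fy': 483.24153545165865, 'cx': 257.0108483412157, 'cy': 192.55905573137616, 'origin': array([-700.84921932, -614.01463211,  863.47836383]), 'attitude': array([-1.79807351,  1.04771317, -0.63781086])}
pole_grip [([227.5, 249.7], 0.67)]
hook [([253.0, 234.9], 0.58)]
door_ring [([299.7, 185.3], 0.67)]
door_hinge [([302.0, 214.8], 0.96)]
shelf_loop []
oven [([331.7, 216.1], 0.68)]
ram
[... 939 characters left out ...]
0], 0.9)]
wrist {'fx': 323.24790378948825, 'fy': 323.24790378948825, 'cx': 259.6182191783493, 'cy': 193.25370524547745, 'T_tool_cam': array([[ 7.51249258e-04, -9.60294108e-01, -2.78988640e-01,
         7.70229888e+01],
       [ 9.99999189e-01,  1.00835947e-03, -7.78071153e-04,
         5.18970087e-01],
       [ 1.02849798e-03, -2.78987830e-01,  9.60294087e-01,
         1.95687647e+01],
       [ 0.00000000e+00,  0.00000000e+00,  0.00000000e+00,
         1.00000000e+00]])}
pole_grip []
hook []
door_ring []
door_hinge []
shelf_loop []
oven []
ramekin_mid []
oil_bottle []
pepper_mill []
lemon [([156.3, 324.2], 0.62)]
garlic [([214.0, 307.9], 0.6)]
salt_shaker [([288.3, 287.8], 0.64)]
mug_blue []
```

```bash
python3 - <<'E'
import cv2,numpy as np
a=cv2.imread('pics/scene0.png');b=cv2.imread('pics/side0.png')
cv2.imwrite('pics/sc_z.png',cv2.resize(a[130:310,190:390],(800,720))[:600])
cv2.imwrite('pics/si_z.png',cv2.resize(b[110:310,180:380],(600,600),interpolation=cv2.INTER_CUBIC))
E
python3 - <<'E'
from h import *
S=cam('scene');D=cam('side')
m={'pole':((227.5,249.7),(315.1,224.1),11),'hook':((253,234.9),(278.4,213.1),11),'ring':((299.7,185.3),(263.9,153.5),194),'hinge':((302,214.8),(252.7,176.2),60),'oil':((256.4,206.5),(215.7,225),0),'pepper':((242.7,215.7),(245.9,233.8),0),'mug':((358.3,281.7),(304.9,162),0)}
for k,(a,b,z) in m.items():
    print(k,onz('scene',a,z,S).round(),onz('side',b,z,D).round(),[np.round(q,0) for q in tri([ray('scene',a,S),ray('side',b,D)])])
print(onz('side',(314.6,265.3),0,D),onz('side',(310.4,289),0,D))
E
```

```text
pole [403. 153.  11.] [377. 172.  11.] [array([386., 156.,   9.]), array([14., 14.])]
hook [524. 128.  11.] [523. 136.  11.] [array([525., 130.,   8.]), array([2., 2.])]
ring [607.  -5. 194.] [607.   3. 194.] [array([608.,  -3., 192.]), array([2., 2.])]
hinge [653.   5.  60.] [655. -19.  60.] [array([649.,  -1.,  68.]), array([6., 6.])]
oil [731. 235.   0.] [751. 237.   0.] [array([747., 240.,  -4.]), array([6., 6.])]
pepper [642. 243.   0.] [628. 262.   0.] [array([637., 247.,  -5.]), array([9., 9.])]
mug [ 457. -273.    0.] [ 448. -256.    0.] [array([ 452., -271.,   -4.]), array([7., 7.])]
[365.92457749 366.77291011   0.        ] [373.55395428 468.81221296   0.        ]
```

View pics/scene0.png

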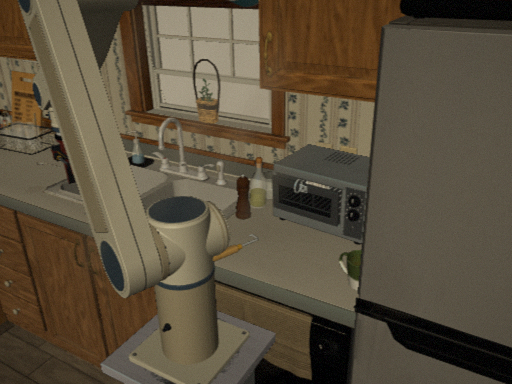

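View pics/si_z.png

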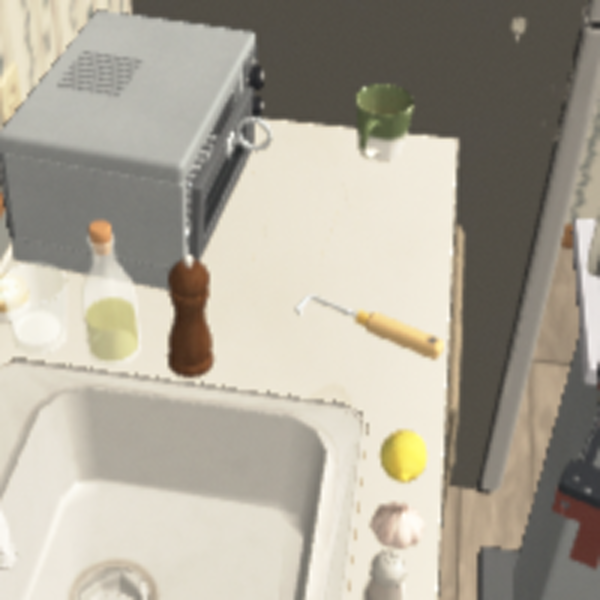

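View pics/side0.png

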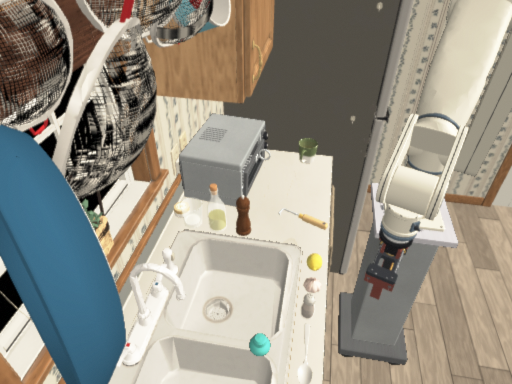

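View pics/wrist0.png

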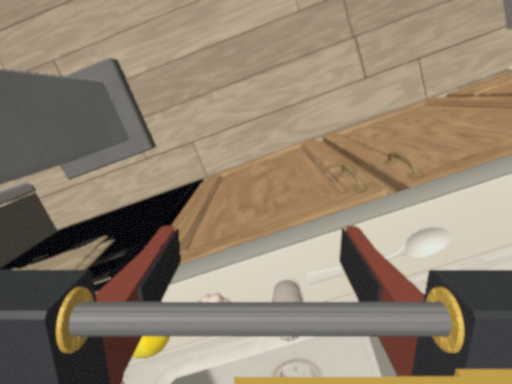

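```bash
cat >> h.py <<'E'
def Rt(obs): return R.from_rotvec(obs['orientation']).as_matrix()
def world2tool(d,obs=None):
    obs=obs or ctrl.get_obs(); return Rt(obs).T@np.array(d,float)
def st(obs=None):
    o=obs or ctrl.get_obs(); M=Rt(o)
    print('t',round(o['t'],2),'pos',np.round(o['ee_pos'],1),'q',np.round(o['qpos'],2),'w',round(o['width'],1),'F',np.round(o['ft_force'],1),'M',np.round(o['moment'],2))
    print('x',M[:,0].round(3),'y',M[:,1].round(3),'z',M[:,2].round(3),'grasp',(o['ee_pos']+163*M[:,2]).round(1))
def goto(p,M=None,n=None):
    """rows: constant per-row shift in tool axes then turn; world target p (mm), orientation M"""
    o=ctrl.get_obs(); d=np.array(p)-o['ee_pos']; s=Rt(o).T@d
    print('tool shift mm',s.round(1),'norm',np.linalg.norm(s).round(1))
    if M is not None: print('turn deg (tool)',np.degrees(R.from_matrix(Rt(o).T@M).as_rotvec()).round(2))
E
python3 - <<'E'
from h import *
st(); goto([430,140,404])
E
```

```text
t 2.1 pos [211.2 588.2 404.7] q [ 1.21  0.42  1.63  0.    1.09 -0.02] w 88.0 F [ 0.3 -0.4  0.2] M [-0.04 -0.   -0.  ]
x [-0.941  0.338  0.   ] y [ 0.338  0.941 -0.   ] z [-0. -0. -1.] grasp [211.2 588.2 241.7]
tool shift mm [-357.4 -347.9    0.7] norm 498.8
```

Emit:
jog_arm(steps=[[[-0.0255,-0.0249,0,0,0,0,-1],[-0.0255,-0.0249,0,0,0,0,-1],[-0.0255,-0.0249,0,0,0,0,-1],[-0.0255,-0.0249,0,0,0,0,-1],[-0.0255,-0.0249,0,0,0,0,-1],[-0.0255,-0.0249,0,0,0,0,-1],[-0.0255,-0.0249,0,0,0,0,-1],[-0.0255,-0.0249,0,0,0,0,-1],[-0.0255,-0.0249,0,0,0,0,-1],[-0.0255,-0.0249,0,0,0,0,-1],[-0.0255,-0.0249,0,0,0,0,-1],[-0.0255,-0.0249,0,0,0,0,-1],[-0.0255,-0.0249,0,0,0,0,-1],[-0.0255,-0.0249,0,0,0,0,-1],[0,0,0,0,0,-5,-1],[0,0,0,0,0,-5,-1],[0,0,0,0,0,0,-1],[0,0,0,0,0,0,-1]]])

```text
t: 3.6
ee_pos: [429.4, 139.3, 404.7]
orientation: [0.272, 3.13, 0.0]
ft_force: [0.6, 0.3, 0.1]
width: 87.7
```

```bash
python3 - <<'E'
from h import *
st()
im,C=snap('wrist','w1.png')
for t,z in [('pole_grip',11),('hook',11),('door_ring',194),('shelf_loop',121)]:
    for x in ctrl.landmark_of(t,'wrist')[:2]: print(t,x['uv'],x['p'],onz('wrist',x['uv'],z,C).round(1))
E
```

```text
t 3.6 pos [429.4 139.3 404.7] q [ 0.29  0.17  2.    0.    0.98 -1.11] w 87.7 F [0.6 0.3 0.1] M [ 0.04 -0.03  0.02]
x [-0.985  0.172 -0.   ] y [0.172 0.985 0.   ] z [ 0.  0. -1.] grasp [429.4 139.3 241.7]
pole_grip [265.4, 132.8] 0.65 [391. 153.  11.]
hook [257.2, 238.7] 0.56 [518.8 121.   11. ]
door_ring [178.5, 368.9] 0.48 [530.   62.1 194. ]
```

View pics/w1.png

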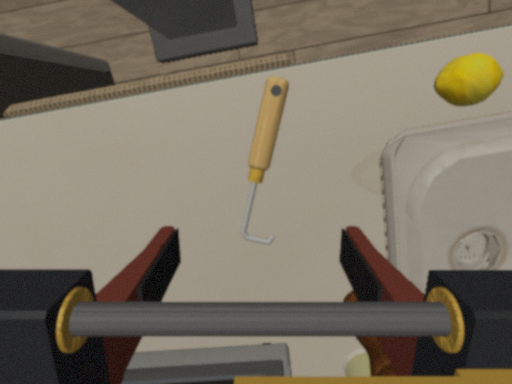

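```bash
python3 - <<'E'
from h import *
C=cam('wrist')
for n,uv in dict(rear=(277,79),hend=(259,171),rodbend=(244,236),pintip=(271,240)).items(): print(n,onz('wrist',uv,11,C).round(1))
T=ctrl.trace('pole_grip','wrist')
m=T[0]['pixels'];print(T[0]['p'],T[0]['bbox'],m.sum())
pts=np.argwhere(m)[:,::-1]
w=np.array([onz('wrist',p,11,C)[:2] for p in pts])
# handle: fit
c=w.mean(0);u=np.linalg.svd(w-c,full_matrices=False)[2][0];u*=np.sign(u[0])
for _ in range(3):
    s=(w-c)@u; k=s<s.min()+95
    c2=w[k].mean(0);u=np.linalg.svd(w[k]-c2,full_matrices=False)[2][0];u*=np.sign(u[0]);c=c2
s=(w-c)@u;v=np.array([-u[1],u[0]])
print('dir',u,np.degrees(np.arctan2(u[1],u[0])),'rear',c+u*s.min(),'front',c+u*s.max(),'grip',c+u*(s.min()+59),'fromfront', c+u*(s.max()-136.5),'len',s.max()-s.min())
E
```

```text
rear [335.5 175.5  11. ]
hend [433.4 138.7  11. ]
rodbend [512.2 106.1  11. ]
pintip [523.3 138.6  11. ]
0.75 [240.5, 76.8, 291.6, 246.4] 2877
dir [ 0.92275419 -0.38538903] -22.667893906841165 rear [333.2467547  177.73001029] front [515.34059995 101.67836906] grip [387.68925189 154.99205746] fromfront [389.38465305 154.2839718 ] len 197.33732696882703
```

```bash
python3 - <<'E'
from h import *
a=np.radians(-21.8);c,s=np.cos(a),np.sin(a)
M=np.array([[-c,-s,0],[-s,c,0],[0,0,-1]]).astype(float)
o=ctrl.get_obs()
goto([389.5,154.3,184],M)
print(M.T@(np.array([389.5,154.3,184])-o['ee_pos']))
E
```

```text
tool shift mm [ 41.7   7.5 220.7] norm 224.7
turn deg (tool) [ 0.    0.   12.05]
[ 42.29431717  -1.34103797 220.70330161]
```

Emit:
jog_arm(steps=[[[0,0,0,0,0,6,-1],[0,0,0,0,0,6,-1],[0.021,-0.0007,0,0,0,0,-1],[0.021,-0.0007,0,0,0,0,-1],[0,0,0.03,0,0,0,-1],[0,0,0.03,0,0,0,-1],[0,0,0.03,0,0,0,-1],[0,0,0.03,0,0,0,-1],[0,0,0.02,0,0,0,-1],[0,0,0,0,0,0,-1],[0,0,0,0,0,0,-1]]])

```text
t: 4.82
ee_pos: [389.6, 153.9, 264.2]
orientation: [-0.592, -3.083, 0.002]
ft_force: [-0.1, -0.1, 0.4]
width: 87.8
```

```bash
python3 - <<'E'
from h import *
st()
im,C=snap('wrist','w2.png')
for t,z in [('pole_grip',11),('hook',11)]:
    for x in ctrl.landmark_of(t,'wrist')[:2]: print(t,x['uv'],x['p'],onz('wrist',x['uv'],z,C).round(1))
E
```

```text
t 4.82 pos [389.6 153.9 264.2] q [ 0.35  0.38  2.16 -0.    0.6  -0.84] w 87.8 F [-0.1 -0.1  0.4] M [-0.01 -0.03 -0.01]
x [-0.929  0.371  0.002] y [ 0.371  0.929 -0.002] z [-0.002 -0.001 -1.   ] grasp [389.2 153.7 101.2]
pole_grip [259.8, 207.1] 0.57 [390.9 153.4  11. ]
hook [277.4, 349.1] 0.9 [518.1 119.3  11. ]
```

View pics/w2.png

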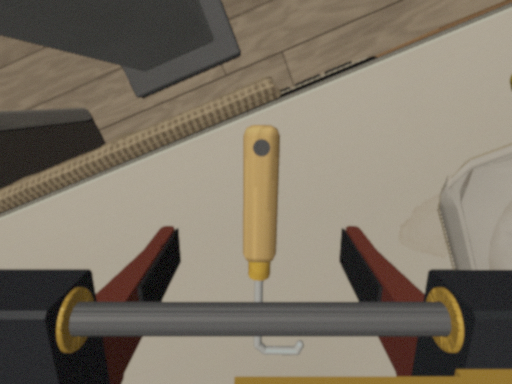

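Emit:
jog_arm(steps=[[[0,0,0.025,0,0,0,-1],[0,0,0.025,0,0,0,-1],[0,0,0.02,0,0,0,-1],[0,0,0.009,0,0,0,-1],[0,0,0,0,0,0,-1],[0,0,0,0,0,0,-1]]])

```text
t: 5.47
ee_pos: [390.2, 153.8, 186.4]
orientation: [0.593, 3.085, 0.0]
ft_force: [-0.2, 1.2, 0.3]
width: 87.9
```

Emit:
jog_arm(steps=[[[0,0,0,0,0,0,1],[0,0,0,0,0,0,1],[0,0,0,0,0,0,1],[0,0,0,0,0,0,1],[0,0,0,0,0,0,1],[0,0,0,0,0,0,1],[0,0,0,0,0,0,1],[0,0,0,0,0,0,1]]])

```text
t: 6.13
ee_pos: [389.8, 153.7, 185.7]
orientation: [-0.593, -3.085, 0.0]
ft_force: [0.0, -0.1, -0.1]
width: 37.8
```

```bash
python3 - <<'E'
from h import *
st()
im,C=snap('wrist','w3.png')
for t,z in [('pole_grip',11),('hook',11)]:
    for x in ctrl.landmark_of(t,'wrist')[:2]: print(t,x['uv'],x['p'],onz('wrist',x['uv'],z,C).round(1))
E
```

```text
t 6.13 pos [389.8 153.7 185.7] q [ 0.35  0.56  2.18 -0.    0.41 -0.84] w 37.8 F [ 0.  -0.1 -0.1] M [-0.01 -0.02 -0.  ]
x [-0.929  0.371  0.   ] y [ 0.371  0.929 -0.   ] z [-0. -0. -1.] grasp [389.8 153.7  22.7]
pole_grip [257.4, 252.4] 0.86 [390.  152.8  11. ]
```

View pics/w3.png

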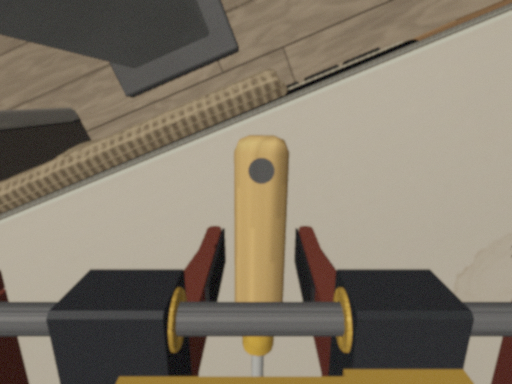

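Emit:
jog_arm(steps=[[[0,0,0.0015,0,0,0,1],[0,0,0,0,0,0,1],[0,0,0,0,0,0,1],[0,0,0,0,0,0,1],[0,0,0,0,0,0,1],[0,0,0,0,0,0,1]]])

```text
t: 6.78
ee_pos: [389.9, 153.6, 185.0]
orientation: [0.594, 3.085, 0.0]
ft_force: [-2.8, -2.4, 18.6]
width: 25.4
```

```bash
python3 - <<'E'
from h import *
st()
E
```

```text
t 6.78 pos [389.9 153.6 185. ] q [ 0.35  0.56  2.18  0.    0.4  -0.84] w 25.4 F [-2.8 -2.4 18.6] M [-0.39  0.41 -0.19]
x [-0.929  0.371 -0.   ] y [0.371 0.929 0.   ] z [ 0.  0. -1.] grasp [390.  153.6  22. ]
```

Emit:
jog_arm(steps=[[[0,0,-0.02,0,0,0,1],[0,0,-0.03,0,0,0,1],[0,0,-0.035,0,0,0,1],[0,0,-0.035,0,0,0,1],[0,0,-0.03,0,0,-5.45,1],[0,0,-0.03,0,0,-5.45,1],[0,0,0,0,0,-5.45,1],[0,0,0,0,0,-5.45,1],[0,0,0,0,0,0,1],[0,0,0,0,0,0,1]]])

```text
t: 7.62
ee_pos: [389.5, 153.6, 364.0]
orientation: [-0.003, -3.141, 0.0]
ft_force: [0.6, 0.3, -1.0]
width: 25.6
```

```bash
python3 - <<'E'
from h import *
st()
goto([430,-60,368])
E
```

```text
t 7.62 pos [389.5 153.6 364. ] q [ 0.35  0.18  2.1   0.    0.86 -1.22] w 25.6 F [ 0.6  0.3 -1. ] M [ 0.01  0.03 -0.03]
x [-1.     0.002  0.001] y [ 0.002  1.    -0.   ] z [-0.001 -0.    -1.   ] grasp [389.5 153.6 201. ]
tool shift mm [ -40.9 -213.5   -4. ] norm 217.5
```

Emit:
jog_arm(steps=[[[-0.005,-0.027,0,0,0,0,1],[-0.005,-0.027,0,0,0,0,1],[-0.005,-0.027,0,0,0,0,1],[-0.005,-0.027,0,0,0,0,1],[-0.005,-0.027,0,0,0,0,1],[-0.005,-0.027,0,0,0,0,1],[-0.005,-0.027,-0.002,0,0,0,1],[-0.005,-0.025,-0.002,0,0,0,1],[0,0,0,0,0,0,1],[0,0,0,0,0,0,1]]])

```text
t: 8.45
ee_pos: [430.0, -61.2, 367.6]
orientation: [-0.007, -3.14, -0.001]
ft_force: [-0.9, 0.0, -1.7]
width: 25.9
```

```bash
python3 - <<'E'
from h import *
st()
r={}
for n in ['wrist','side','scene']:
    im,C=snap(n,n+'4.png')
    for t in ['pole_grip','hook','door_ring','door_hinge','shelf_loop','ramekin_mid']:
        for x in ctrl.landmark_of(t,n)[:1]:
            print(n,t,np.round(x['uv'],1),round(x['p'],2)); r.setdefault(t,[]).append(ray(n,x['uv'],C))
for t in r:
    if len(r[t])>1: print(t,tri(r[t]))
E
```

```text
t 8.45 pos [430.  -61.2 367.6] q [-0.17  0.2   2.07  0.    0.88 -1.74] w 25.9 F [-0.9  0.  -1.7] M [ 0.03 -0.01  0.  ]
x [-1.     0.004  0.001] y [0.004 1.    0.   ] z [-0.001  0.    -1.   ] grasp [429.8 -61.2 204.6]
wrist pole_grip [258.4 249.7] 0.65
wrist door_hinge [311.9 380.7] 0.77
side pole_grip [311.  152.2] 0.6
side hook [278.1 148.5] 0.58
side door_ring [263.5 154.1] 0.74
side door_hinge [252.2 179.5] 0.71
side shelf_loop [248.1 164.6] 0.46
scene pole_grip [291.2 206.8] 0.5
scene hook [302.2 191.8] 0.56
scene door_ring [299.3 188.2] 0.95
scene door_hinge [302.8 214.8] 0.94
scene shelf_loop [357.4 280.7] 0.65
scene ramekin_mid [303.1 215.2] 0.51
pole_grip (array([429.20678567, -57.39455675, 196.90814337]), [np.float64(4.323364167343983), np.float64(11.332658972175796), np.float64(11.730220503171807)])
door_hinge (array([ 6.53856378e+02, -9.39093166e-02,  5.91138597e+01]), [np.float64(3.0880219158278215), np.float64(1.7784485872847549), np.float64(2.3847523377135054)])
hook (array([556.18013238, -37.6221584 , 198.954478  ]), [np.float64(0.6241702363014938), np.float64(0.6241702363014283)])
door_ring (array([608.38174433,  -4.49240334, 184.5412768 ]), [np.float64(1.797750229832294), np.float64(1.7977502298323356)])
shelf_loop (array([ 683.85742823, -236.57543391,  -95.66387277]), [np.float64(61.021418508573014), np.float64(61.02141850857331)])
```

View pics/wrist4.png

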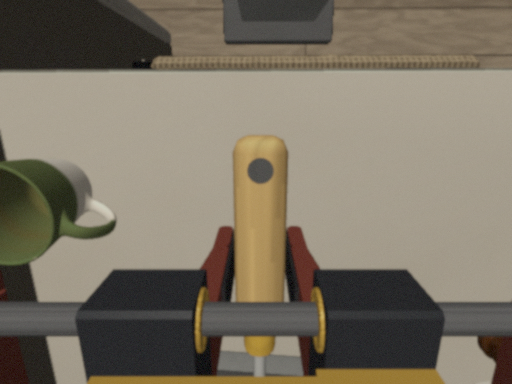

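View pics/side4.png

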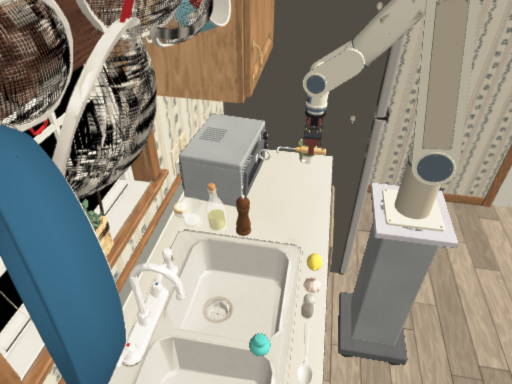

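View pics/scene4.png

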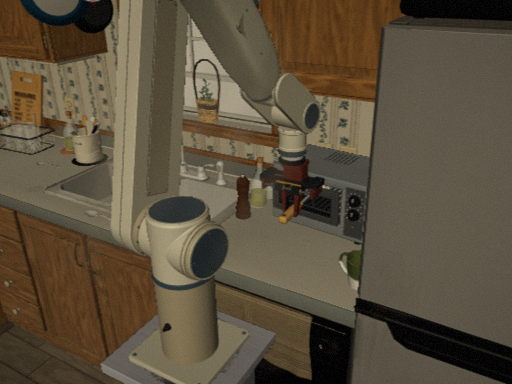

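```bash
python3 - <<'E'
import cv2
b=cv2.imread('pics/side4.png')[105:215,175:335]
cv2.imwrite('pics/si4z.png',cv2.resize(b,(800,550),interpolation=cv2.INTER_CUBIC))
a=cv2.imread('pics/scene0.png')[135:245,250:410]
cv2.imwrite('pics/sc0z.png',cv2.resize(a,(800,550),interpolation=cv2.INTER_CUBIC))
E
```

```text
(no output)
```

View pics/si4z.png

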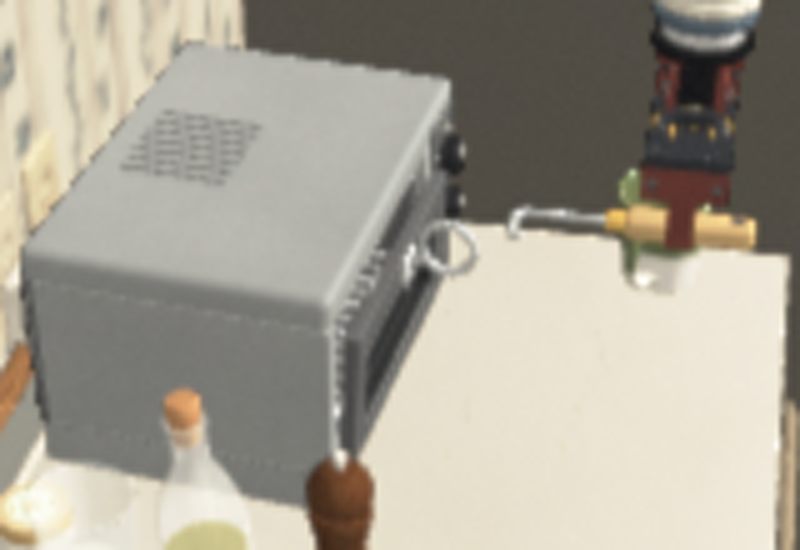

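View pics/sc0z.png

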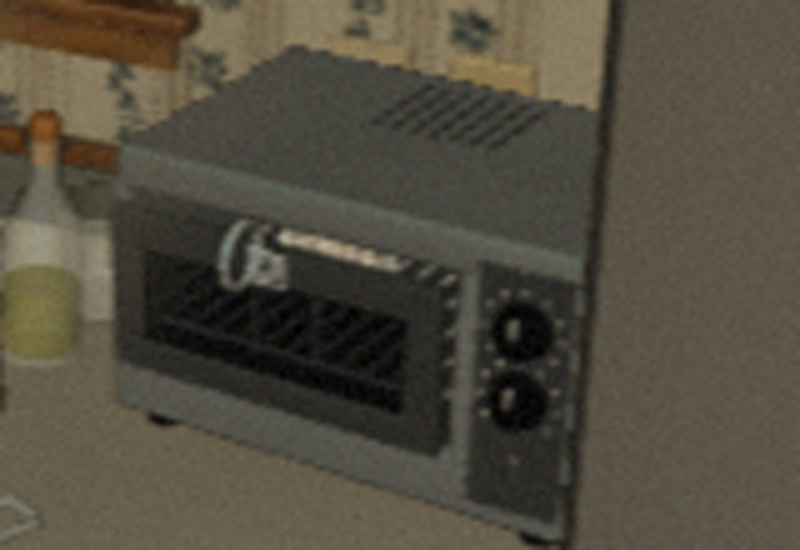

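```bash
python3 - <<'E'
from h import *
S=cam('scene');D=cam('side')
P={k:onz('side',v,220,D) for k,v in dict(fl=(241,165.5),fr=(265,121),bl=(181,155),br=(213,113.4)).items()}
for k in P: print(k,P[k].round(1))
f=P['fl']-P['fr'];print('front edge angle',np.degrees(np.arctan2(f[1],f[0]))-90,np.linalg.norm(f))
l=P['bl']-P['fl'];print('side angle',np.degrees(np.arctan2(l[1],l[0])),np.linalg.norm(l))
l=P['br']-P['fr'];print('side angle',np.degrees(np.arctan2(l[1],l[0])),np.linalg.norm(l))
for a in [(299.7,185.3),(299.3,188.2),(298,186)]:
  for b in [(263.9,153.5),(263.5,154.1),(265,154.6)]:
    print(tri([ray('scene',a,S),ray('side',b,D)])[0].round(1))
p=[ray('scene',(302.4,214.8),S)]+[ray('side',(252.4,178),D)]
print(tri(p))
print([onz('scene',(252,204),0,S).round()]) 
# scene corners of the front bottom etc: front-left top (117,150) crop, front-right bottom
for nm,uv,z in [('ftl',(250+120/5,135+150/5),220),('ftr',(250+585/5,135+245/5),220)]: print(nm,onz('scene',uv,z,S).round(1))
E
```

```text
fl [670.3 136.4 220. ]
fr [ 637.3 -211.7  220. ]
bl [906.7 112.2 220. ]
br [ 876.  -235.3  220. ]
front edge angle -5.416801481267612 349.7205358106479
side angle -5.848020564644074 237.6500722777977
side angle -5.630652424369048 239.92201408920454
[608.4  -3.4 191.8]
[610.1  -2.1 190.2]
[605.3  -2.9 190.4]
[606.7  -5.7 186.1]
[608.4  -4.5 184.5]
[603.6  -5.2 184.7]
[6.066e+02 1.000e-01 1.915e+02]
[608.3   1.4 189.9]
[6.035e+02 6.000e-01 1.901e+02]
(array([651.385397  ,   0.93617537,  63.55858549]), [np.float64(2.1510211894116904), np.float64(2.1510211894118654)])
[array([741., 261.,   0.])]
ftl [665.5 122.  220. ]
ftr [ 665.3 -211.   220. ]
```

```bash
python3 - <<'E'
from h import *
S=cam('scene');D=cam('side')
def pts(x,y,a):
    a=np.radians(a);ux=np.array([np.cos(a),np.sin(a),0]);uy=np.array([-np.sin(a),np.cos(a),0]);o=np.array([x,y,0])
    g=lambda X,Y,Z:o+X*ux+Y*uy+np.array([0,0,Z])  # relative to hinge
    return g
def draw(n,C,src,box,x,y,a,yo,fn):
    im=cv2.imread(src); s=5
    c=cv2.resize(im[box[1]:box[3],box[0]:box[2]],None,fx=s,fy=s,interpolation=cv2.INTER_CUBIC)
    g=pts(x,y,a)
    q=lambda p:tuple(int(v) for v in ((proj(n,p,C)-np.array(box[:2])+.5)*s))
    def L(p1,p2,col=(0,0,255)): cv2.line(c,q(g(*p1)),q(g(*p2)),col,1)
    fx=8
    for z in (15,222):
        L((fx,yo-180,z),(fx,yo+180,z));L((fx,yo+180,z),(fx+250,yo+180,z));L((fx+250,yo-180,z),(fx+250,yo+180,z))
    for yy in(-180,180): L((fx,yo+yy,15),(fx,yo+yy,222))
    for z in (60,185): L((0,-129,z),(0,129,z),(0,255,0))
    for yy in(-129,129): L((0,yy,60),(0,yy,185),(0,255,0))
    t=np.linspace(0,2*np.pi,30)
    for i in range(29): L((-40+18.5*np.cos(t[i]),0,194+18.5*np.sin(t[i])),(-40+18.5*np.cos(t[i+1]),0,194+18.5*np.sin(t[i+1])),(255,0,0))
    cv2.imwrite('pics/'+fn,c)
draw('side',D,'pics/side0.png',(175,105,335,215),654,0,-5.6,-40,'ov_si.png')
draw('scene',S,'pics/scene0.png',(250,135,410,245),654,0,-5.6,-40,'ov_sc.png')
E
```

```text
(no output)
```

View pics/ov_si.png

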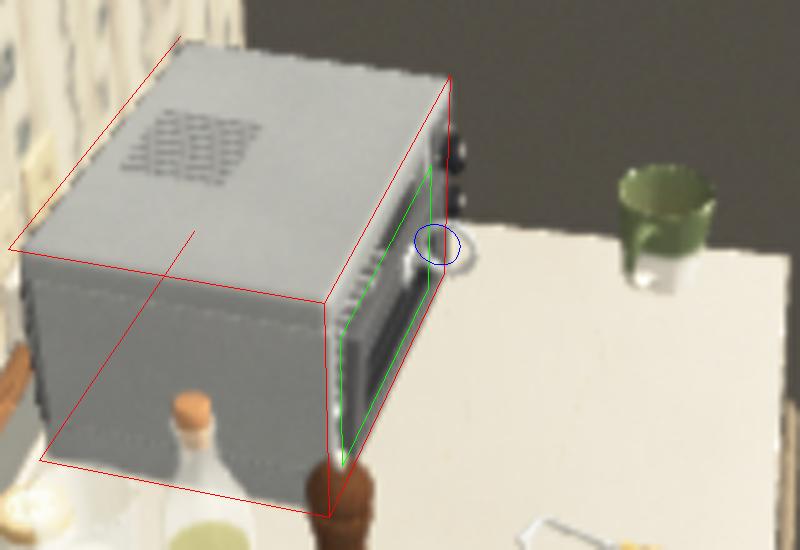

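View pics/ov_sc.png

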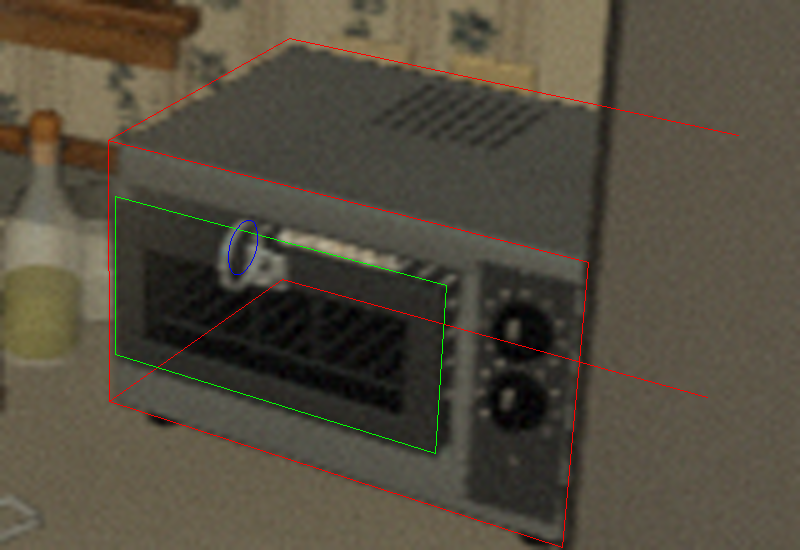

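Emit:
jog_arm(steps=[[[0,0,0,0,0,5,1],[-0.012,0.0017,0.001,0,0,0,1],[-0.012,0.0017,0.001,0,0,0,1],[-0.012,0.0017,0.001,0,0,0,1],[0,0,0,0,0,0,1],[0,0,0,0,0,0,1]]])

```text
t: 10.0
ee_pos: [467.3, -58.2, 364.9]
orientation: [-0.134, -3.138, -0.0]
ft_force: [0.3, -0.0, -1.7]
width: 25.7
```

```bash
cat > look.py <<'E'
from h import *
import sys
k=sys.argv[1]
st()
r={}
for n in ['side','scene']:
    im,C=snap(n,n+k+'.png')
    for t in ['pole_grip','hook','door_ring']:
        for x in ctrl.landmark_of(t,n)[:1]:
            print(n,t,np.round(x['uv'],1),round(x['p'],2)); r.setdefault(t,[]).append(ray(n,x['uv'],C))
for t in r:
    if len(r[t])>1: print(t,[np.round(q,1) for q in tri(r[t])])
b=cv2.imread(f'pics/side{k}.png')[110:210,220:320]
a=cv2.imread(f'pics/scene{k}.png')[140:240,260:360]
cv2.imwrite(f'pics/z{k}.png',cv2.resize(np.hstack([b,a[:,:60]]),(800,500),interpolation=cv2.INTER_CUBIC))
E
python3 look.py 5
```

```text
t 10.0 pos [467.3 -58.2 364.9] q [-0.15  0.26  1.99 -0.    0.89 -1.63] w 25.7 F [ 0.3 -0.  -1.7] M [ 0.03 -0.02  0.01]
x [-0.996  0.085  0.   ] y [ 0.085  0.996 -0.   ] z [-0.  0. -1.] grasp [467.2 -58.2 201.9]
side pole_grip [301.3 150.3] 0.56
side hook [266.  146.6] 0.75
side door_ring [264.3 153.9] 0.57
scene pole_grip [297.6 208.1] 0.5
scene door_ring [299.3 184.8] 0.85
pole_grip [array([465.8, -63.9, 187.2]), array([2.7, 2.7])]
door_ring [array([607.2,  -1.6, 192.6]), array([3., 3.])]
```

View pics/z5.png

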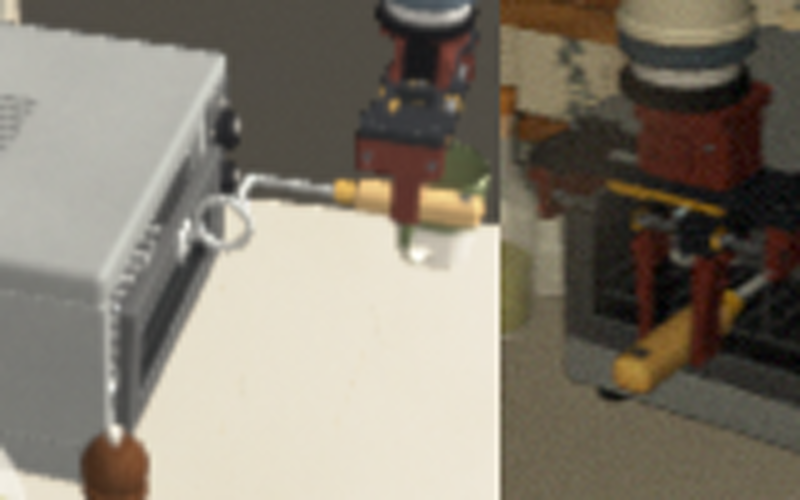

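Emit:
jog_arm(steps=[[[0,0.008,0,0,0,0,1],[0,0.008,0,0,0,0,1],[0,0.008,0,0,0,0,1],[0,0.008,0,0,0,0,1],[0,0.008,0,0,0,0,1],[0,0.008,0,0,0,0,1],[0,0,0,0,0,0,1],[0,0,0,0,0,0,1]]])

```text
t: 11.07
ee_pos: [470.5, -9.8, 365.2]
orientation: [-0.134, -3.139, 0.0]
ft_force: [0.3, 0.4, -1.8]
width: 25.6
```

```bash
python3 look.py 6
```

```text
t 11.07 pos [470.5  -9.8 365.2] q [-0.05  0.25  2.   -0.    0.89 -1.53] w 25.6 F [ 0.3  0.4 -1.8] M [ 0.02 -0.   -0.01]
x [-0.996  0.085  0.   ] y [ 0.085  0.996 -0.   ] z [-0. -0. -1.] grasp [470.5  -9.8 202.2]
side pole_grip [308.  288.6] 0.6
side hook [266.1 152.2] 0.57
side door_ring [263.9 152.6] 0.7
scene pole_grip [284.5 200.5] 0.77
scene hook [242. 216.] 0.59
scene door_ring [298.9 185.9] 0.69
pole_grip [array([515.1, 224.3, -11.5]), array([232.5, 232.5])]
hook [array([526.6,  97.9, 177.4]), array([96., 96.])]
door_ring [array([606.9,  -3.3, 192.9]), array([1.5, 1.5])]
```

View pics/z6.png

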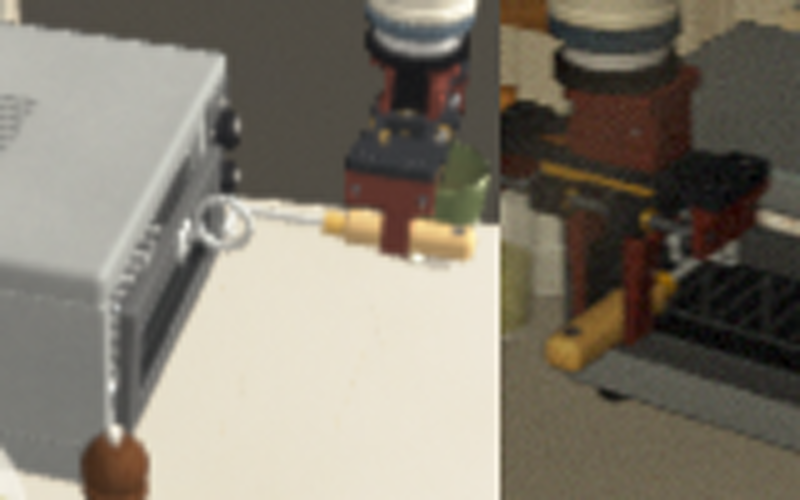

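```bash
cat > plan.py <<'E'
import numpy as np, json
def traj(th0,th1,n,beta,start=None):
    """planar: returns rows (tool dx,dz,turn_y deg). beta(th) in rad"""
    L,Hh=133,174
    def pose(t):
        b=beta(t); h=np.array([-(40*np.cos(t)+134*np.sin(t)),60+134*np.cos(t)-40*np.sin(t)])
        px=np.array([np.cos(b),-np.sin(b)]);pz=np.array([np.sin(b),np.cos(b)])
        return h-L*px+Hh*pz,b
    p,b=pose(th0); rows=[]
    for t in np.linspace(th0,th1,n+1)[1:]:
        q,c=pose(t); d=q-p
        tx=np.array([-np.cos(b),np.sin(b)]); tz=np.array([-np.sin(b),-np.cos(b)])
        rows.append([round(d@tx/1000,4),0,round(d@tz/1000,4),0,round(np.degrees(c-b),2),0,1]); p,b=q,c
    return rows
if __name__=='__main__':
    B=lambda t: np.radians(25)*np.clip((t-.5)/.9,0,1)
    for a in ((.05,.5,15),(.5,1.0,15),(1.0,1.5,18)): print(json.dumps(traj(*a,B)))
E
python3 plan.py
```

```text
[[0.0039, 0, 0.0015, 0, 0.0, 0, 1], [0.0039, 0, 0.0016, 0, 0.0, 0, 1], [0.0038, 0, 0.0017, 0, 0.0, 0, 1], [0.0038, 0, 0.0018, 0, 0.0, 0, 1], [0.0037, 0, 0.0019, 0, 0.0, 0, 1], [0.0037, 0, 0.002, 0, 0.0, 0, 1], [0.0036, 0, 0.0021, 0, 0.0, 0, 1], [0.0035, 0, 0.0022, 0, 0.0, 0, 1], [0.0035, 0, 0.0024, 0, 0.0, 0, 1], [0.0034, 0, 0.0025, 0, 0.0, 0, 1], [0.0033, 0, 0.0026, 0, 0.0, 0, 1], [0.0032, 0, 0.0027, 0, 0.0, 0, 1], [0.0032, 0, 0.0028, 0, 0.0, 0, 1], [0.0031, 0, 0.0028, 0, 0.0, 0, 1], [0.003, 0, 0.0029, 0, 0.0, 0, 1]]
[[0.0004, 0, 0.0012, 0, 0.93, 0, 1], [0.0002, 0, 0.0014, 0, 0.93, 0, 1], [0.0, 0, 0.0015, 0, 0.93, 0, 1], [-0.0001, 0, 0.0017, 0, 0.93, 0, 1], [-0.0003, 0, 0.0018, 0, 0.93, 0, 1], [-0.0005, 0, 0.0019, 0, 0.93, 0, 1], [-0.0007, 0, 0.002, 0, 0.93, 0, 1], [-0.0009, 0, 0.0021, 0, 0.93, 0, 1], [-0.0012, 0, 0.0022, 0, 0.93, 0, 1], [-0.0014, 0, 0.0023, 0, 0.93, 0, 1], [-0.0016, 0, 0.0024, 0, 0.93, 0, 1], [-0.0018, 0, 0.0024, 0, 0.93, 0, 1], [-0.002, 0, 0.0025, 0, 0.93, 0, 1], [-0.0023, 0, 0.0025, 0, 0.93, 0, 1], [-0.0025, 0, 0.0025, 0, 0.93, 0, 1]]
[[-0.0023, 0, 0.0021, 0, 0.77, 0, 1], [-0.0024, 0, 0.0021, 0, 0.77, 0, 1], [-0.0026, 0, 0.0021, 0, 0.77, 0, 1], [-0.0027, 0, 0.0021, 0, 0.77, 0, 1], [-0.0029, 0, 0.0021, 0, 0.77, 0, 1], [-0.0031, 0, 0.002, 0, 0.77, 0, 1], [-0.0032, 0, 0.002, 0, 0.77, 0, 1], [-0.0034, 0, 0.002, 0, 0.77, 0, 1], [-0.0035, 0, 0.0019, 0, 0.77, 0, 1], [-0.0037, 0, 0.0019, 0, 0.77, 0, 1], [-0.0038, 0, 0.0018, 0, 0.77, 0, 1], [-0.004, 0, 0.0018, 0, 0.77, 0, 1], [-0.0041, 0, 0.0017, 0, 0.77, 0, 1], [-0.0043, 0, 0.0016, 0, 0.77, 0, 1], [-0.003, 0, 0.0026, 0, 0.31, 0, 1], [-0.0021, 0, 0.0032, 0, 0.0, 0, 1], [-0.0022, 0, 0.0032, 0, 0.0, 0, 1], [-0.0023, 0, 0.0031, 0, 0.0, 0, 1]]
```

Emit:
jog_arm(steps=[[[0.0039,0,0.0015,0,0,0,1],[0.0039,0,0.0016,0,0,0,1],[0.0038,0,0.0017,0,0,0,1],[0.0038,0,0.0018,0,0,0,1],[0.0037,0,0.0019,0,0,0,1],[0.0037,0,0.002,0,0,0,1],[0.0036,0,0.0021,0,0,0,1],[0.0035,0,0.0022,0,0,0,1],[0.0035,0,0.0024,0,0,0,1],[0.0034,0,0.0025,0,0,0,1]]])

```text
t: 12.3
ee_pos: [433.5, -7.2, 345.3]
orientation: [0.136, 3.138, 0.0]
ft_force: [4.4, -0.0, -1.0]
width: 25.5
```

```bash
python3 look.py 7
```

```text
t 12.3 pos [433.5  -7.2 345.3] q [-0.04  0.24  2.09  0.    0.82 -1.53] w 25.5 F [ 4.4 -0.  -1. ] M [ 0.09 -0.55 -0.04]
x [-0.996  0.086 -0.   ] y [0.086 0.996 0.   ] z [ 0.  0. -1.] grasp [433.5  -7.2 182.3]
side pole_grip [308.5 161.8] 0.52
side hook [271.2 162.9] 0.75
side door_ring [270.8 158.2] 0.68
scene pole_grip [274.1 209.9] 0.46
scene door_ring [294.6 193.2] 0.89
pole_grip [array([432.4,  -0.6, 179.6]), array([4.2, 4.2])]
door_ring [array([5.795e+02, 3.000e-01, 1.750e+02]), array([1.1, 1.1])]
```

View pics/z7.png

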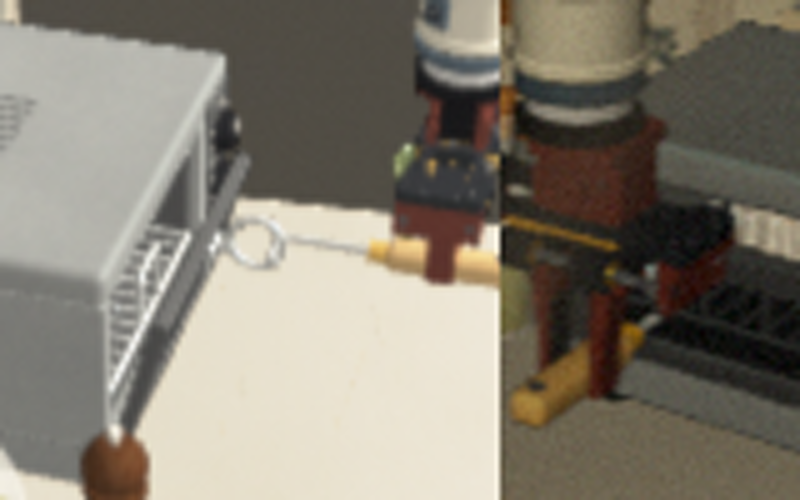

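Emit:
jog_arm(steps=[[[0.0033,0,0.0026,0,0,0,1],[0.0032,0,0.0027,0,0,0,1],[0.0032,0,0.0028,0,0,0,1],[0.0031,0,0.0028,0,0,0,1],[0.003,0,0.0029,0,0,0,1],[0.0004,0,0.0012,0,0.93,0,1],[0.0002,0,0.0014,0,0.93,0,1],[0,0,0.0015,0,0.93,0,1],[-0.0001,0,0.0017,0,0.93,0,1],[-0.0003,0,0.0018,0,0.93,0,1],[-0.0005,0,0.0019,0,0.93,0,1],[-0.0007,0,0.002,0,0.93,0,1],[-0.0009,0,0.0021,0,0.93,0,1],[-0.0012,0,0.0022,0,0.93,0,1],[-0.0014,0,0.0023,0,0.93,0,1],[-0.0016,0,0.0024,0,0.93,0,1],[-0.0018,0,0.0024,0,0.93,0,1],[-0.002,0,0.0025,0,0.93,0,1],[-0.0023,0,0.0025,0,0.93,0,1],[-0.0025,0,0.0025,0,0.93,0,1]]])

```text
t: 14.37
ee_pos: [428.7, -6.8, 298.6]
orientation: [-0.125, -2.894, -0.015]
ft_force: [0.5, -0.6, 0.2]
width: 26.1
```

```bash
python3 look.py 8
```

```text
t 14.37 pos [428.7  -6.8 298.6] q [-0.05  0.36  2.06  0.01  0.96 -1.54] w 26.1 F [ 0.5 -0.6  0.2] M [ 0.06 -0.58 -0.05]
x [-0.966  0.084  0.243] y [0.086 0.996 0.   ] z [-0.242  0.021 -0.97 ] grasp [389.3  -3.4 140.5]
side pole_grip [321.9 174.1] 0.53
side hook [286.6 177. ] 0.6
side door_ring [282.8 173.2] 0.81
scene pole_grip [269.4 231.5] 0.67
scene hook [283.9 223.6] 0.65
pole_grip [array([378.6,  -8.1, 128.8]), array([10.9, 10.9])]
hook [array([511.3,   3.8,  94.4]), array([1.3, 1.3])]
```

View pics/z8.png

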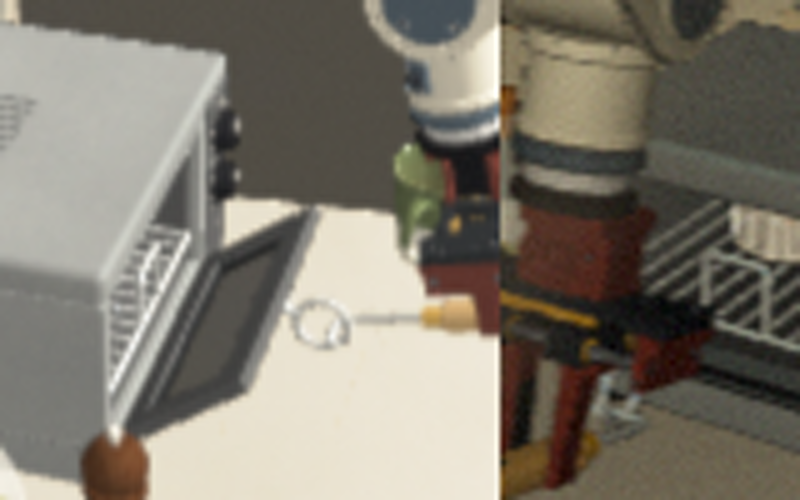

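Emit:
jog_arm(steps=[[[-0.0023,0,0.0021,0,0.77,0,1],[-0.0024,0,0.0021,0,0.77,0,1],[-0.0026,0,0.0021,0,0.77,0,1],[-0.0027,0,0.0021,0,0.77,0,1],[-0.0029,0,0.0021,0,0.77,0,1],[-0.0031,0,0.002,0,0.77,0,1],[-0.0032,0,0.002,0,0.77,0,1],[-0.0034,0,0.002,0,0.77,0,1],[-0.0035,0,0.0019,0,0.77,0,1],[-0.0037,0,0.0019,0,0.77,0,1],[-0.0038,0,0.0018,0,0.77,0,1],[-0.004,0,0.0018,0,0.77,0,1],[-0.0041,0,0.0017,0,0.77,0,1],[-0.0043,0,0.0016,0,0.77,0,1],[-0.003,0,0.0026,0,0.31,0,1]]])

```text
t: 16.02
ee_pos: [465.1, -10.0, 253.9]
orientation: [-0.117, -2.701, -0.026]
ft_force: [0.6, -0.4, 0.2]
width: 25.8
```

```bash
python3 look.py 9
```

```text
t 16.02 pos [465.1 -10.  253.9] q [-0.05  0.53  1.95  0.02  1.1  -1.55] w 25.8 F [ 0.6 -0.4  0.2] M [-0.   -0.47 -0.01]
x [-0.902  0.078  0.424] y [ 0.086  0.996 -0.   ] z [-0.423  0.037 -0.905] grasp [396.2  -4.  106.3]
side pole_grip [318.  181.7] 0.67
side hook [314.3 262.2] 0.5
side door_ring [284.6 184. ] 0.71
scene pole_grip [269.  238.6] 0.53
scene hook [282.8 239.4] 0.68
scene door_ring [284.3 233.2] 0.67
pole_grip [array([3.903e+02, 2.000e-01, 9.550e+01]), array([11.3, 11.3])]
hook [array([460.1, 124.9, -75.4]), array([157.4, 157.4])]
door_ring [array([516.7,   4. ,  56.6]), array([0.2, 0.2])]
```

View pics/z9.png

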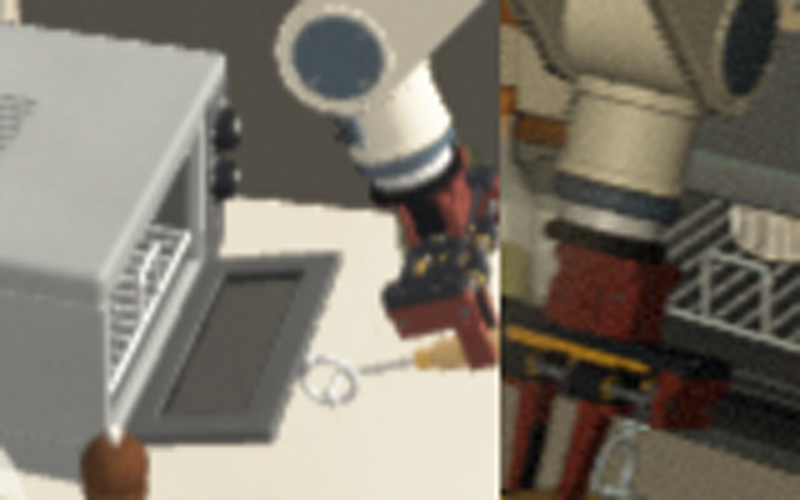

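Emit:
jog_arm(steps=[[[-0.0021,0,0.0032,0,0,0,1],[-0.0022,0,0.0032,0,0,0,1],[-0.0023,0,0.0031,0,0,0,1],[-0.002,0,0.003,0,0,0,1]]])

```text
t: 16.75
ee_pos: [467.1, -10.2, 239.0]
orientation: [-0.117, -2.702, -0.026]
ft_force: [-2.8, -0.5, 2.4]
width: 25.6
```

```bash
python3 look.py 10
```

```text
t 16.75 pos [467.1 -10.2 239. ] q [-0.05  0.55  1.95  0.02  1.07 -1.55] w 25.6 F [-2.8 -0.5  2.4] M [0.06 0.07 0.05]
x [-0.902  0.078  0.424] y [ 0.086  0.996 -0.   ] z [-0.422  0.036 -0.906] grasp [398.2  -4.2  91.3]
side pole_grip [315.1 185.2] 0.59
side hook [283.2 188.7] 0.64
side door_ring [285.4 188.1] 0.58
scene pole_grip [268.7 243.1] 0.72
scene hook [281.7 243.6] 0.45
scene door_ring [283.7 235.8] 0.73
pole_grip [array([398.2,   3.7,  76.3]), array([8.7, 8.7])]
hook [array([515.6,   5.9,  24.2]), array([8.5, 8.5])]
door_ring [array([514.5,   8.2,  43.1]), array([4.5, 4.5])]
```

View pics/z10.png

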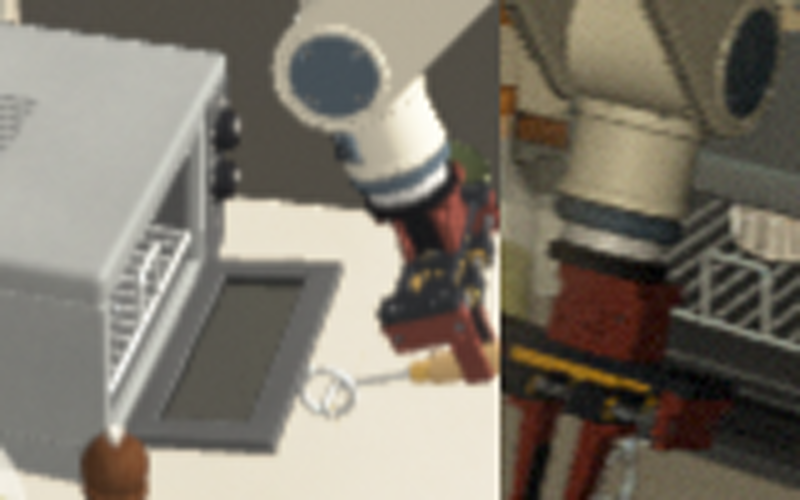

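Emit:
jog_arm(steps=[[[0.0034,0,-0.0072,0,0,0,1],[0.0034,0,-0.0073,0,0,0,1],[0,0,0,0,0,0,1],[0,-0.008,0,0,0,0,1],[0,-0.008,0,0,0,0,1],[0,-0.008,0,0,0,0,1],[0,-0.008,0,0,0,0,1],[0,-0.008,0,0,0,0,1],[0,-0.008,0,0,0,0,1],[0,-0.008,0,0,0,0,1],[0,0,0,0,0,0,1],[0,0,0,0,0,0,1]]])

```text
t: 18.15
ee_pos: [462.3, -66.5, 255.3]
orientation: [-0.119, -2.702, -0.026]
ft_force: [0.1, -0.3, -1.2]
width: 25.9
```

```bash
python3 look.py 11; python3 - <<'E'
from h import *
S=cam('scene')
print(onz('scene',(307.7,192),145,S).round(1))
for n in ['scene','side']:
    for t in ['shelf_loop','ramekin_mid','door_hinge']:
        for x in ctrl.landmark_of(t,n)[:2]: print(n,t,np.round(x['uv'],1),round(x['p'],2),onz(n,x['uv'],{'s':121,'r':117,'d':60}[t[0]]).round(1))
E
```

```text
t 18.15 pos [462.3 -66.5 255.3] q [-0.16  0.52  1.95 -0.03  1.1  -1.62] w 25.9 F [ 0.1 -0.3 -1.2] M [ 0.02 -0.21 -0.01]
x [-0.902  0.079  0.423] y [0.088 0.996 0.   ] z [-0.422  0.037 -0.906] grasp [393.5 -60.4 107.6]
side pole_grip [319.  172.2] 0.73
side hook [289.3 180.1] 0.71
side door_ring [284.2 187. ] 0.91
scene pole_grip [285. 245.] 0.66
scene hook [298.6 243.8] 0.66
scene door_ring [283.5 236.9] 0.92
pole_grip [array([386.7, -59.6,  96.2]), array([6.8, 6.8])]
hook [array([503.4, -52.9,  38.5]), array([2.3, 2.3])]
door_ring [array([517. ,   6.5,  42.1]), array([0.3, 0.3])]
[667.   -7.9 145. ]
scene shelf_loop [309.9 200.1] 0.52 [658.3 -20.9 121. ]
scene ramekin_mid [316.  184.5] 0.68 [792.3  15.6 117. ]
scene door_hinge [301.8 213.3] 0.91 [662.6  10.   60. ]
side shelf_loop [247.5 164.9] 0.5 [675.4 -10.9 121. ]
side shelf_loop [309.7 290.2] 0.17 [381.  566.6 121. ]
side ramekin_mid [309.2 165.3] 0.33 [425.6 -62.4 117. ]
side door_hinge [253.4 180.2] 0.71 [647.    7.6  60. ]
```

View pics/z11.png

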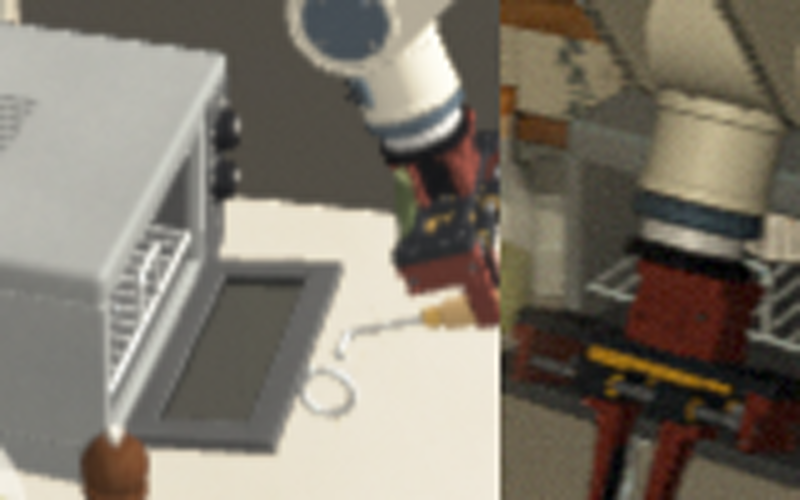

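Emit:
jog_arm(steps=[[[0.0085,0,-0.0181,0,0,0,1],[0.0085,0,-0.0181,0,0,0,1],[0.0085,0,-0.0181,0,0,0,1],[0,0,0,0,-5,0,1],[0,0,0,0,-5,0,1],[0,0,0,0,-5,0,1],[0,0,0,0,-5,0,1],[0,0,0,0,-5,0,1],[0,0,0,0,0,0,1],[0,0,0,0,0,0,1]]])

```text
t: 19.68
ee_pos: [461.7, -65.9, 315.4]
orientation: [-0.136, -3.135, -0.0]
ft_force: [-0.0, -0.2, -1.6]
width: 25.8
```

```bash
sed -i "s/'door_ring'\]/'door_ring','shelf_loop','ramekin_mid']/" look.py; python3 look.py 12; python3 - <<'E'
from h import *
goto([457.7,-74.2,294])
E
```

```text
t 19.68 pos [461.7 -65.9 315.4] q [-0.17  0.33  2.04 -0.    0.78 -1.65] w 25.8 F [-0.  -0.2 -1.6] M [ 0.07 -0.03 -0.01]
x [-0.996  0.086  0.004] y [0.086 0.996 0.   ] z [-0.003  0.    -1.   ] grasp [461.1 -65.8 152.4]
side pole_grip [303.2 160.9] 0.58
side hook [266.3 157.1] 0.73
side door_ring [284.8 187.7] 0.68
side shelf_loop [248.4 164.2] 0.71
side ramekin_mid [212.7 228.3] 0.69
scene pole_grip [295.1 220.1] 0.58
scene hook [311.9 202.4] 0.66
scene door_ring [284.7 239.7] 0.79
scene shelf_loop [257.9 201.8] 0.41
scene ramekin_mid [318.2 184.6] 0.48
pole_grip [array([456.3, -57.8, 145.4]), array([7.1, 7.1])]
hook [array([604.6, -51.2, 142.9]), array([0.8, 0.8])]
door_ring [array([514.7,   0.8,  34.3]), array([0.3, 0.3])]
shelf_loop [array([613.6, 114. , 155.6]), array([60.9, 60.9])]
ramekin_mid [array([848.4, 111.9, -14.9]), array([111.9, 111.9])]
tool shift mm [ 3.8 -8.6 21.3] norm 23.3
```

View pics/z12.png

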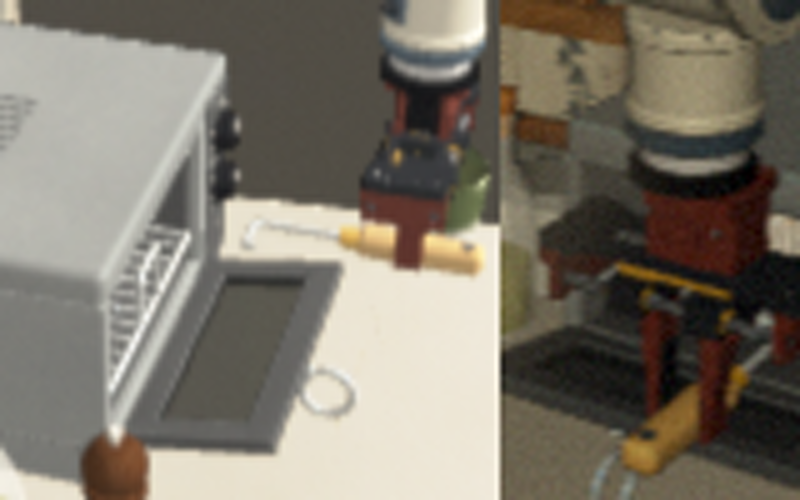

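Emit:
jog_arm(steps=[[[0.002,-0.004,0.0105,0,0,0,1],[0.002,-0.0045,0.0105,0,0,0,1],[-0.012,0,0,0,0,0,1],[-0.012,0,0,0,0,0,1],[-0.012,0,0,0,0,0,1],[-0.012,0,0,0,0,0,1],[0,0,0,0,0,0,1],[0,0,0,0,0,0,1]]])

```text
t: 20.95
ee_pos: [505.3, -78.2, 294.1]
orientation: [-0.136, -3.138, -0.0]
ft_force: [0.5, 0.4, -1.0]
width: 25.5
```

```bash
python3 look.py 13;  python3 - <<'E'
import cv2
b=cv2.imread('pics/side13.png')[130:190,220:300]
cv2.imwrite('pics/zz13.png',cv2.resize(b,(800,600),interpolation=cv2.INTER_CUBIC))
E
```

```text
t 20.95 pos [505.3 -78.2 294.1] q [-0.18  0.42  1.95 -0.    0.76 -1.66] w 25.5 F [ 0.5  0.4 -1. ] M [0.04 0.03 0.01]
x [-0.996  0.086  0.001] y [ 0.086  0.996 -0.   ] z [-0.001  0.    -1.   ] grasp [505.1 -78.2 131.1]
side pole_grip [289.1 163.7] 0.45
side hook [258.5 158.8] 0.67
side door_ring [282.9 187.6] 0.76
side shelf_loop [249.4 166.4] 0.55
scene pole_grip [306.6 223.4] 0.6
scene hook [318.9 203.7] 0.45
scene door_ring [284.6 234.1] 0.81
scene ramekin_mid [316.2 185. ] 0.59
pole_grip [array([512.5, -72.6, 111.8]), array([5., 5.])]
hook [array([639.1, -61.2, 124.2]), array([1.6, 1.6])]
door_ring [array([524.4,   9.5,  44.6]), array([3.8, 3.8])]
```

View pics/zz13.png

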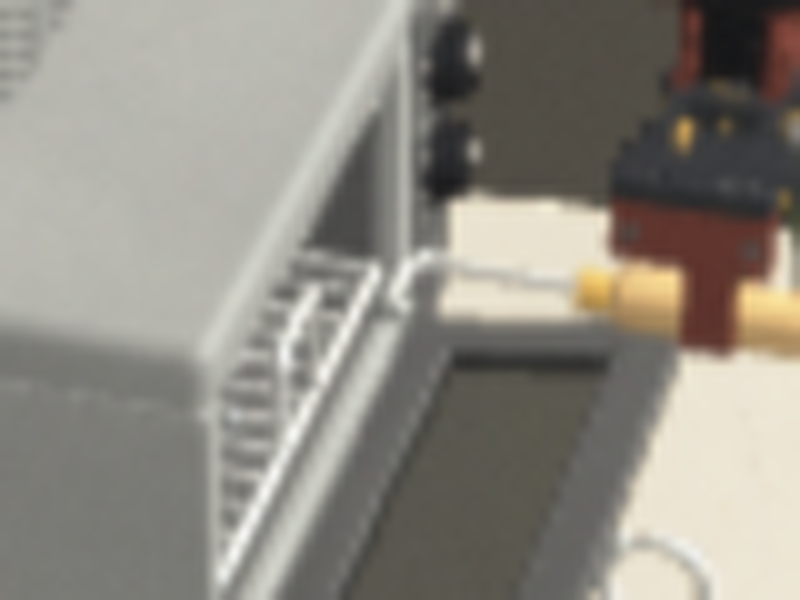

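```bash
python3 - <<'E'
from h import *
D=cam('side')
for uv in [(252,159),(248.7,164.7)]: print(onz('side',uv,145,D).round(1))
print(onz('side',(260,158),120,D).round(1))
print(onz('side',(260.5,160.2),120,D), onz('side',(262.5,155.5),120,D))
E
```

```text
[658.8 -21.9 145. ]
[664.3  20.6 145. ]
[633.8 -72.1 120. ]
[628.93281417 -56.2917186  120.        ] [626.49259106 -92.89407569 120.        ]
```

Emit:
jog_arm(steps=[[[-0.012,0,0,0,0,0,1],[-0.012,0,0,0,0,0,1],[-0.012,0,0,0,0,0,1],[-0.012,0,0,0,0,0,1],[0,0,0,0,0,0,1],[0,0.011,0,0,0,0,1],[0,0.011,0,0,0,0,1],[0,0.011,0,0,0,0,1],[0,0.011,0,0,0,0,1],[0,0,0,0,0,0,1],[0,0,0,0,0,0,1]]])

```text
t: 22.47
ee_pos: [556.7, -37.4, 294.3]
orientation: [-0.133, -3.138, 0.0]
ft_force: [-0.8, -0.3, -0.4]
width: 25.8
```

```bash
cat > look2.py <<'E'
from h import *
import sys
k=sys.argv[1]; st()
snap('side',f'side{k}.png');snap('scene',f'scene{k}.png')
b=cv2.imread(f'pics/side{k}.png')[130:190,220:300]
a=cv2.imread(f'pics/scene{k}.png')[160:245,260:345]
cv2.imwrite(f'pics/z{k}.png',np.hstack([cv2.resize(b,(480,360),interpolation=cv2.INTER_CUBIC),cv2.resize(a,(320,360),interpolation=cv2.INTER_CUBIC)]))
E
python3 look2.py 14
```

```text
t 22.47 pos [556.7 -37.4 294.3] q [-0.09  0.48  1.85 -0.    0.81 -1.57] w 25.8 F [-0.8 -0.3 -0.4] M [ 0.01 -0.04 -0.01]
x [-0.996  0.084  0.001] y [ 0.084  0.996 -0.   ] z [-0.001 -0.    -1.   ] grasp [556.6 -37.4 131.3]
```

View pics/z14.png

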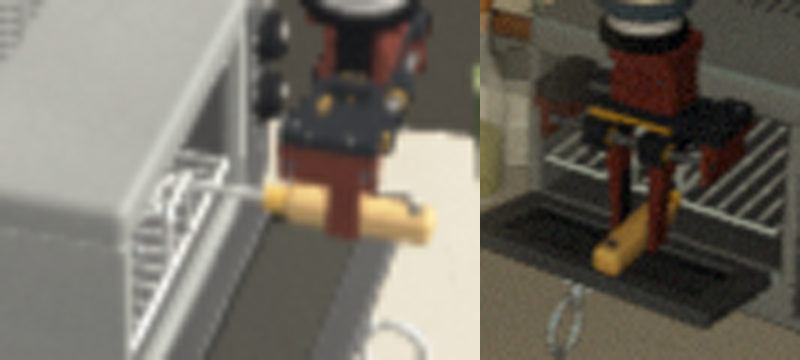

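Emit:
jog_arm(steps=[[[0.002,0,0,0,0,0,1],[0.0025,0,0,0,0,0,1],[0.0025,0,0,0,0,0,1],[0.0025,0,0,0,0,0,1],[0.0025,0,0,0,0,0,1],[0.0025,0,0,0,0,0,1],[0.0025,0,0,0,0,0,1],[0.0025,0,0,0,0,0,1],[0.0025,0,0,0,0,0,1],[0.0025,0,0,0,0,0,1],[0.0025,0,0,0,0,0,1],[0.0025,0,0,0,0,0,1],[0.0025,0,0,0,0,0,1]]])

```text
t: 23.65
ee_pos: [524.9, -35.7, 294.3]
orientation: [-0.136, -3.138, -0.0]
ft_force: [1.7, 0.5, -1.1]
width: 26.0
```

```bash
python3 look2.py 15
```

```text
t 23.65 pos [524.9 -35.7 294.3] q [-0.09  0.44  1.92  0.    0.78 -1.57] w 26.0 F [ 1.7  0.5 -1.1] M [-0.03 -0.22 -0.01]
x [-0.996  0.086  0.   ] y [0.086 0.996 0.   ] z [-0.  0. -1.] grasp [524.8 -35.7 131.3]
```

View pics/z15.png

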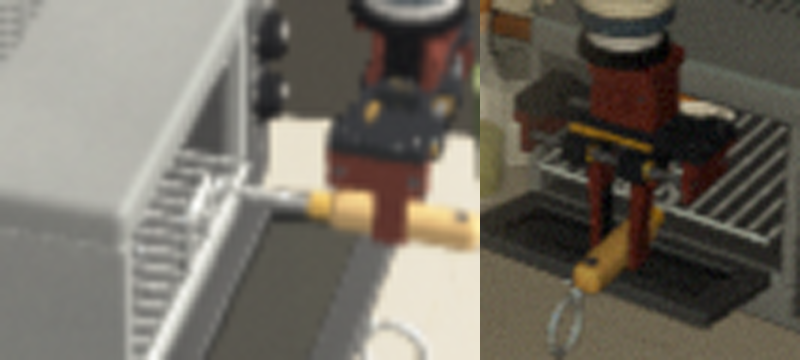

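Emit:
jog_arm(steps=[[[0.0025,0,0,0,0,0,1],[0.003,0,0,0,0,0,1],[0.003,0,0,0,0,0,1],[0.003,0,0,0,0,0,1],[0.003,0,0,0,0,0,1],[0.003,0,0,0,0,0,1],[0.003,0,0,0,0,0,1],[0.003,0,0,0,0,0,1],[0.003,0,0,0,0,0,1],[0.003,0,0,0,0,0,1],[0.003,0,0,0,0,0,1],[0.003,0,0,0,0,0,1],[0.003,0,0,0,0,0,1],[0.003,0,0,0,0,0,1],[0.003,0,0,0,0,0,1],[0.003,0,0,0,0,0,1],[0.003,0,0,0,0,0,1],[0.003,0,0,0,0,0,1],[0.003,0,0,0,0,0,1],[0.0025,0,0,0,0,0,1]]])

```text
t: 25.42
ee_pos: [465.9, -30.6, 294.3]
orientation: [-0.136, -3.138, -0.0]
ft_force: [1.6, 0.6, -0.7]
width: 25.9
```

```bash
python3 look2.py 16
```

```text
t 25.42 pos [465.9 -30.6 294.3] q [-0.09  0.37  2.05 -0.    0.72 -1.58] w 25.9 F [ 1.6  0.6 -0.7] M [ 0.1  -0.28  0.01]
x [-0.996  0.086  0.001] y [ 0.086  0.996 -0.   ] z [-0.001  0.    -1.   ] grasp [465.7 -30.6 131.3]
```

View pics/z16.png

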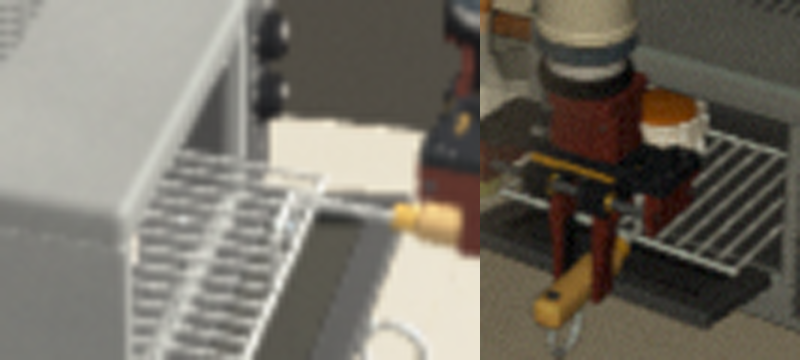

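Emit:
jog_arm(steps=[[[0.002,0,0,0,0,0,1],[0.002,0,0,0,0,0,1],[0.002,0,0,0,0,0,1],[0.002,0,0,0,0,0,1],[0.002,0,0,0,0,0,1],[0.002,0,0,0,0,0,1],[0.002,0,0,0,0,0,1],[0.002,0,0,0,0,0,1],[0.002,0,0,0,0,0,1],[0.002,0,0,0,0,0,1],[0.002,0,0,0,0,0,1],[0.002,0,0,0,0,0,1]]])

```text
t: 26.52
ee_pos: [442.2, -28.6, 294.4]
orientation: [-0.136, -3.138, -0.0]
ft_force: [1.0, 0.6, -1.6]
width: 26.2
```

Emit:
jog_arm(steps=[[[0.0015,0,0,0,0,0,1],[0.0015,0,0,0,0,0,1],[0.0015,0,0,0,0,0,1]]])

```text
t: 26.77
ee_pos: [439.0, -28.3, 294.8]
orientation: [0.136, 3.135, -0.0]
ft_force: [9.5, 0.0, -4.6]
width: 25.8
```

```bash
python3 look2.py 17
```

```text
t 26.77 pos [439.  -28.3 294.8] q [-0.09  0.34  2.1   0.    0.7  -1.58] w 25.8 F [ 9.5  0.  -4.6] M [ 0.17 -1.28 -0.01]
x [-0.996  0.087 -0.004] y [0.087 0.996 0.   ] z [ 0.004 -0.    -1.   ] grasp [439.6 -28.3 131.8]
```

View pics/z17.png

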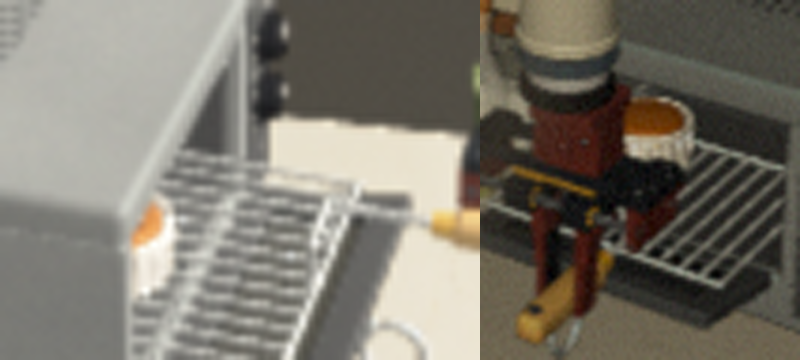

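Emit:
jog_arm(steps=[[[0,0,0,0,0,0,1],[-0.003,0,0,0,0,0,1],[-0.004,0,0,0,0,0,1],[-0.005,0,0,0,0,0,1],[-0.005,0,0,0,0,0,1],[-0.005,0,0,0,0,0,1],[0,0,0,0,0,0,1]]])

```text
t: 27.45
ee_pos: [460.9, -30.2, 294.4]
orientation: [0.136, 3.138, -0.0]
ft_force: [0.3, -0.4, -1.1]
width: 25.7
```

```bash
python3 look2.py 18
```

```text
t 27.45 pos [460.9 -30.2 294.4] q [-0.09  0.37  2.06 -0.    0.72 -1.58] w 25.7 F [ 0.3 -0.4 -1.1] M [0.03 0.01 0.03]
x [-0.996  0.086 -0.   ] y [ 0.086  0.996 -0.   ] z [ 0. -0. -1.] grasp [460.9 -30.2 131.4]
```

View pics/z18.png

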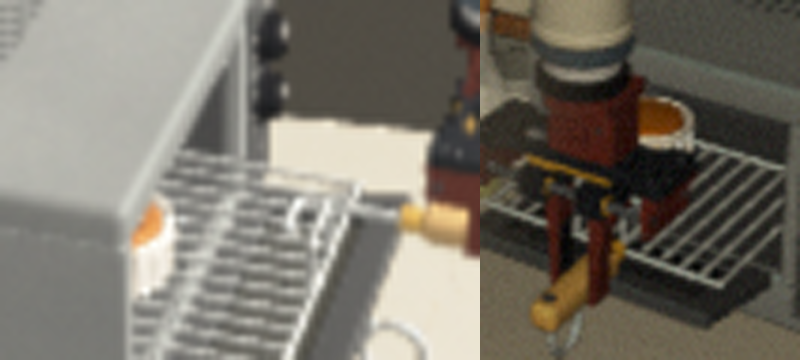

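Emit:
jog_arm(steps=[[[0,-0.01,0,0,0,0,1],[0,-0.01,0,0,0,0,1],[0,-0.01,0,0,0,0,1],[0,-0.01,0,0,0,0,1],[0,-0.01,0,0,0,0,1],[0,0,0,0,0,0,1],[0,0,-0.008,0,0,0,1],[0,0,-0.012,0,0,0,1],[0,0,-0.03,0,0,0,1],[0,0,-0.03,0,0,0,1],[0,0,-0.03,0,0,0,1],[0,0,0,0,0,0,1]]])

```text
t: 28.55
ee_pos: [457.1, -80.0, 410.1]
orientation: [0.135, 3.13, -0.002]
ft_force: [1.0, 0.2, 0.6]
width: 25.8
```

```bash
python3 look2.py 19; python3 -c "
from h import *
goto([410,185,404])"
```

```text
t 28.55 pos [457.1 -80.  410.1] q [-0.2   0.18  1.97  0.    0.99 -1.68] w 25.8 F [1.  0.2 0.6] M [-0.03 -0.02  0.  ]
x [-0.996  0.086 -0.009] y [ 0.086  0.996 -0.001] z [ 0.009 -0.002 -1.   ] grasp [458.5 -80.2 247.1]
tool shift mm [ 68.2 259.8   1.4] norm 268.6
```

View pics/z19.png

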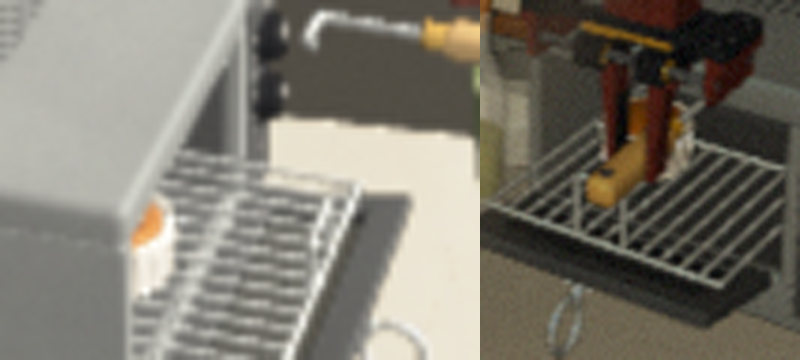

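Emit:
jog_arm(steps=[[[0.0068,0.02,0,0,0,0,1],[0.0068,0.026,0,0,0,0,1],[0.0068,0.026,0,0,0,0,1],[0.0068,0.026,0,0,0,0,1],[0.0068,0.026,0,0,0,0,1],[0.0068,0.026,0,0,0,0,1],[0.0068,0.026,0,0,0,0,1],[0.0068,0.026,0,0,0,0,1],[0.0068,0.026,0,0,0,0,1],[0.0068,0.026,0,0,0,0,1],[0,0.006,0,0,0,0,1],[0,0,0,0,0,0,1],[0,0,0,0,0,0,1]]])

```text
t: 29.73
ee_pos: [409.9, 184.8, 403.4]
orientation: [-0.134, -3.136, 0.002]
ft_force: [-0.0, 0.1, -1.3]
width: 25.8
```

```bash
python3 look.py 20; python3 - <<'E'
import cv2
b=cv2.imread('pics/side20.png')[110:260,180:380]
cv2.imwrite('pics/zz20.png',cv2.resize(b,(800,600),interpolation=cv2.INTER_CUBIC))
E
```

```text
t 29.73 pos [409.9 184.8 403.4] q [ 0.4   0.17  2.   -0.    0.98 -1.09] w 25.8 F [-0.   0.1 -1.3] M [ 0.02 -0.02  0.05]
x [-0.996  0.085  0.003] y [ 0.085  0.996 -0.001] z [-0.003 -0.001 -1.   ] grasp [409.5 184.6 240.4]
side pole_grip [313.4 181.5] 0.65
side hook [283.4 186. ] 0.68
side door_ring [284.2 189. ] 0.78
side shelf_loop [272.8 170.3] 0.92
side ramekin_mid [288.2 186.5] 0.52
scene pole_grip [218.  181.6] 0.67
scene hook [238.3 172.8] 0.69
scene door_ring [283.7 236.1] 0.7
scene shelf_loop [294.2 211.7] 0.86
scene ramekin_mid [304.8 195.5] 0.74
pole_grip [array([411.2, 191.3, 236.1]), array([10.4, 10.4])]
hook [array([518.7, 193.9, 215. ]), array([21.7, 21.7])]
door_ring [array([518.9,  10.3,  39.2]), array([4.3, 4.3])]
shelf_loop [array([569.5,  -4.7, 113.2]), array([0.6, 0.6])]
ramekin_mid [array([542.1,   2.3, 122.8]), array([75.7, 75.7])]
```

View pics/zz20.png

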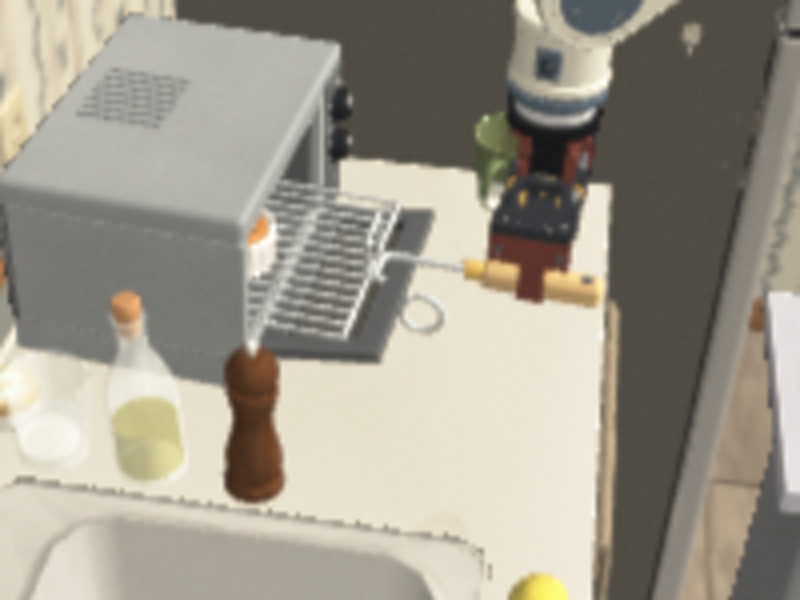

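Emit:
jog_arm(steps=[[[0,0,0.025,0,0,0,1],[0,0,0.03,0,0,0,1],[0,0,0.03,0,0,0,1],[0,0,0.03,0,0,0,1],[0,0,0.03,0,0,0,1],[0,0,0.025,0,0,0,1],[0,0,0.02,0,0,0,1],[0,0,0.01,0,0,0,1],[0,0,0.006,0,0,0,1],[0,0,0.004,0,0,0,1],[0,0,0.003,0,0,0,1],[0,0,0,0,0,0,1],[0,0,0,0,0,0,1]]])

```text
t: 31.42
ee_pos: [410.4, 185.1, 192.1]
orientation: [0.136, 3.138, 0.001]
ft_force: [0.5, -0.6, -1.2]
width: 25.4
```

```bash
python3 look.py 21; python3 - <<'E'
import cv2
b=cv2.imread('pics/side21.png')[110:260,180:380]
cv2.imwrite('pics/zz21.png',cv2.resize(b,(800,600),interpolation=cv2.INTER_CUBIC))
E
```

```text
t 31.42 pos [410.4 185.1 192.1] q [ 0.4   0.57  2.11  0.    0.46 -1.09] w 25.4 F [ 0.5 -0.6 -1.2] M [-0.02  0.01 -0.05]
x [-0.996  0.086 -0.001] y [0.086 0.996 0.001] z [ 0.001  0.001 -1.   ] grasp [410.5 185.2  29.1]
side pole_grip [305.5 226.1] 0.5
side hook [271.7 223.6] 0.49
side door_ring [283.7 186.5] 0.71
side shelf_loop [272.  166.5] 0.84
side ramekin_mid [236.6 173.2] 0.54
scene pole_grip [220.7 243.8] 0.59
scene door_ring [280.9 237.5] 0.6
scene shelf_loop [293.4 211. ] 0.92
scene ramekin_mid [304.5 194.1] 0.96
pole_grip [array([414.2, 190.2,  14.2]), array([3.2, 3.2])]
door_ring [array([515.6,  11.4,  43.4]), array([5.4, 5.4])]
shelf_loop [array([569.7,  -6.9, 122.7]), array([6.9, 6.9])]
ramekin_mid [array([714.9,  27.9, 105.1]), array([3.6, 3.6])]
```

View pics/zz21.png

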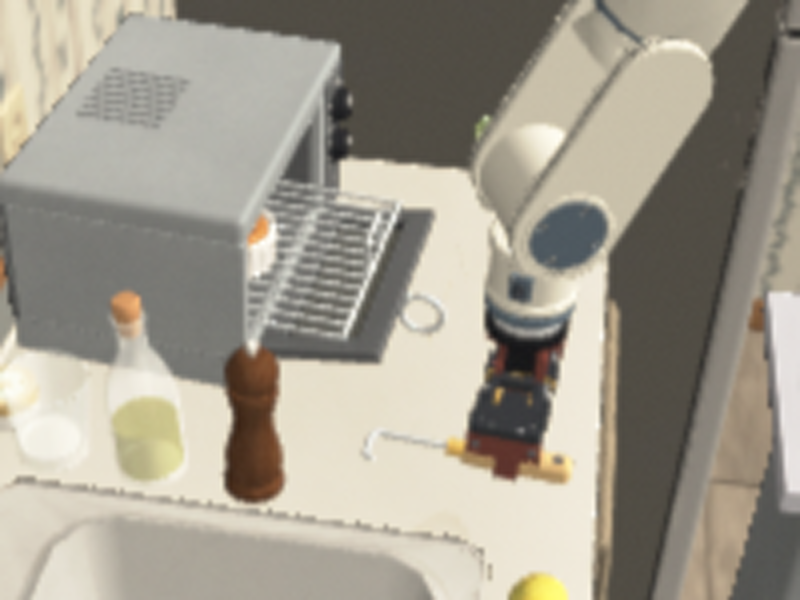

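Pole is over free worktop, about 7 mm above it; lower in small rows until contact.

Emit:
jog_arm(steps=[[[0,0,0.002,0,0,0,1],[0,0,0.002,0,0,0,1],[0,0,0.0015,0,0,0,1],[0,0,0,0,0,0,1],[0,0,0,0,0,0,1]]])

```text
t: 32.43
ee_pos: [410.2, 185.0, 185.8]
orientation: [-0.136, -3.138, -0.0]
ft_force: [0.4, 0.3, 1.1]
width: 25.6
```

Emit:
jog_arm(steps=[[[0,0,0.001,0,0,0,1],[0,0,0,0,0,0,1]]])

```text
t: 32.6
ee_pos: [410.3, 185.0, 185.0]
orientation: [-0.136, -3.138, -0.0]
ft_force: [1.1, -1.0, 3.5]
width: 25.8
```

Emit:
jog_arm(steps=[[[0,0,0,0,0,0,0.2],[0,0,0,0,0,0,0],[0,0,0,0,0,0,-0.3],[0,0,0,0,0,0,-0.3],[0,0,0,0,0,0,-0.3],[0,0,0,0,0,0,-0.3],[0,0,0,0,0,0,-0.3],[0,0,0,0,0,0,-0.3]]])

```text
t: 33.27
ee_pos: [410.1, 185.0, 184.9]
orientation: [-0.136, -3.138, -0.0]
ft_force: [-0.1, 0.1, 0.2]
width: 56.9
```

Emit:
jog_arm(steps=[[[0,0,-0.01,0,0,0,-0.3],[0,0,-0.02,0,0,0,-0.3],[0,0,-0.035,0,0,0,-0.3],[0,0,-0.04,0,0,0,-0.3],[0,0,-0.04,0,0,0,-0.3],[0,0,-0.04,0,0,0,-0.3],[0,0,-0.03,0,0,0,-0.3],[0,0,0,0,0,0,-0.3],[0,0,0,0,0,0,-0.3]]])

```text
t: 34.02
ee_pos: [410.3, 185.0, 402.2]
orientation: [0.136, 3.135, 0.003]
ft_force: [-0.3, 0.2, 0.0]
width: 57.1
```

```bash
python3 look.py 22; python3 - <<'E'
import cv2
from h import *
b=cv2.imread('pics/side22.png')[110:290,180:380]
cv2.imwrite('pics/zz22.png',cv2.resize(b,(660,594),interpolation=cv2.INTER_CUBIC))
im,C=snap('wrist','w22.png')
for t,z in [('pole_grip',11),('hook',11)]:
    for x in ctrl.landmark_of(t,'wrist')[:1]: print(t,x['uv'],x['p'],onz('wrist',x['uv'],z,C).round(1))
E
```

```text
t 34.02 pos [410.3 185.  402.2] q [ 0.4   0.17  2.01  0.    0.97 -1.09] w 57.1 F [-0.3  0.2  0. ] M [0.02 0.05 0.04]
x [-0.996  0.086 -0.004] y [0.086 0.996 0.002] z [ 0.004  0.002 -1.   ] grasp [410.9 185.3 239.2]
side pole_grip [309.4 229.3] 0.83
side hook [270.5 224.3] 0.54
side door_ring [283.3 187.3] 0.8
side shelf_loop [271.3 169.9] 0.81
side ramekin_mid [238.5 169.7] 0.55
scene pole_grip [223.8 243.8] 0.65
scene hook [239.7 228.3] 0.52
scene door_ring [283.6 238.8] 0.89
scene shelf_loop [293.4 211.2] 0.85
scene ramekin_mid [302.2 194.2] 0.95
pole_grip [array([407.6, 186.3,   9.3]), array([16.5, 16.5])]
hook [array([546.1, 197.3,   5.4]), array([1.9, 1.9])]
door_ring [array([519.1,   5.1,  36.3]), array([2.9, 2.9])]
shelf_loop [array([574. ,  -1.4, 114.3]), array([1.9, 1.9])]
ramekin_mid [array([703.5,  27. , 115.9]), array([3.4, 3.4])]
pole_grip [258.1, 167.7] 0.79 [409.  183.6  11. ]
hook [272.3, 268.7] 0.66 [541.  190.2  11. ]
```

View pics/zz22.png

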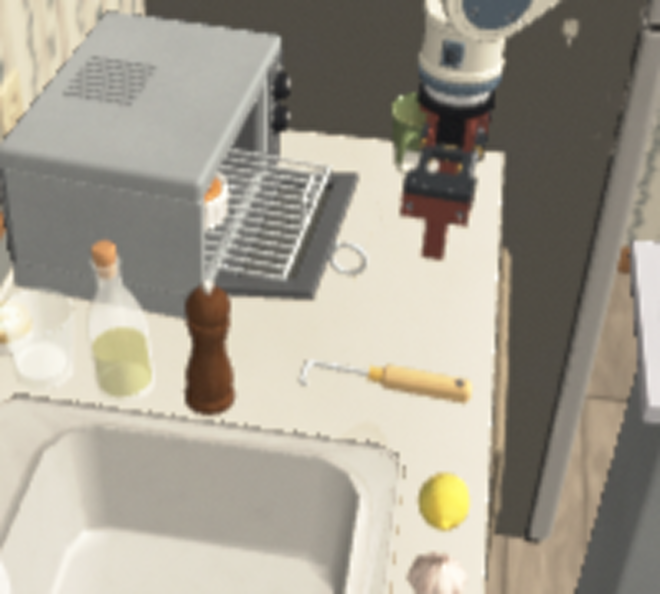

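View pics/w22.png

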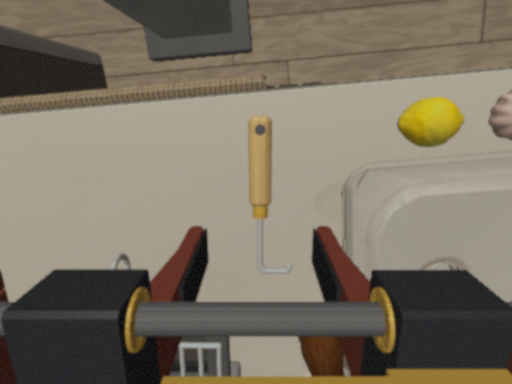

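View pics/scene22.png

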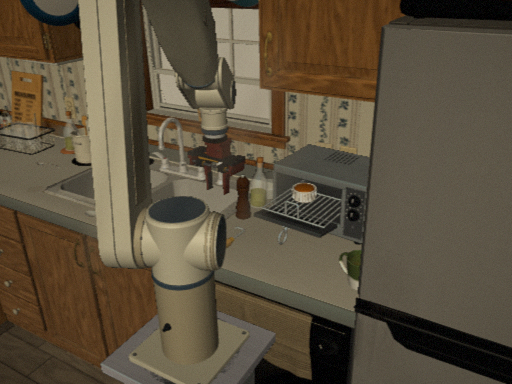

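```bash
python3 -c "
from h import *
st(); print(ctrl.close_job())"
```

```text
t 34.77 pos [410.3 185.  399.8] q [ 0.4   0.17  2.01  0.    0.97 -1.09] w 57.3 F [-0.6  0.  -0. ] M [ 0.04  0.   -0.05]
x [-0.996  0.086  0.001] y [ 0.086  0.996 -0.   ] z [-0.001 -0.    -1.   ] grasp [410.1 185.  236.8]
the job is handed in; nothing more can be done
None
```

I carried out the whole job and handed it in at about 35 s of the 64 s allowed; the hand-in gives no verdict. I gripped the pole by its handle, hooked the door ring from the right and pulled the door down to its stop. Then I caught the right leg of the shelf loop from behind, drew the shelf out to its stop, backed the hook out and laid the pole down left of the oven.

**What the last checks showed:**
- **Door:** fully down. The ring came out at 36 to 43 mm height in the camera measurements, where 43 mm means fully open.
- **Shelf:** out by about 95 to 100 mm. The loop measured x ≈ 570 to 574, and the pull force jumped from about 2 N to 9.5 N, as expected at the stop.
- **Ramekin:** upright on the shelf, at about 116 mm height (117 mm expected).
- **Pole:** flat on the worktop and released, with the handle at (409, 184) mm and the hook at (541, 190) mm. The gripper is about 220 mm clear and reads no force.
- **Other things:** the bottle, mill, lemon, garlic and mug looked unmoved. I did not check the salt shaker in the last pictures; no move after the first came near it.

**Where checks disagreed:** camera estimates of the hook, ring and loop scattered by 5 to 10 mm. Late in the run, a few landmark readings were clearly wrong, such as one ramekin position, and I ignored those. The final heights for the pole's hook (5 mm) and handle (9 mm) also carry that scatter. I treat the pole as flat because of the contact force when I set it down and how it looks in the pictures.

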